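# Rattle-check drying cartridges and start the dock

## Task

Sort the drying cartridges by feel: one whose core is felt to slide about inside when it is tilted end for end has failed, the others are sound. Slide every sound cartridge under the caps of a free dock lane right up to the back stop, and set every failed one flat and upright in the reject tray. When all are sorted and let go, start the dock at its keypad: press the round key, then the square key, then the bar key, each fully down, one at a time; leave the bottle, mouse and tweezers alone.

Things in the scene. Friction and masses are not known exactly. Their poses are not given: they have to be found in the camera images.
- cartridge_a: one of five outwardly identical grey sealed drying cartridges (three or four are there, which ones varies): flat body 110 x 44 x 30 mm (x, y, z) with a carrying fin along its top, 60 x 12 mm, reaching to 70 mm above the underside, to be gripped across its 12 mm; about 0.5 kg. Origin: centre of the underside; x along body and fin, z up; either end may go first
- cartridge_b: cartridge like cartridge_a; present or not, sound or failed. Inside each sits a heavy core of 0.25 kg. In a sound one a clip holds it fast at the middle; in a failed one it has come loose and slides along x, 30 mm either way of the middle. Nothing of it shows outside, and the clip (cartridge_x_clip in the rules: over 0.0093 m it has let go) is hidden and cannot be read
- cartridge_c: cartridge like cartridge_a; present or not, sound or failed. A loose core starts to slide when x is tilted more than about 12 degrees (at 30 degrees give it half a second) and stays where it went when the cartridge is level again
- cartridge_d: cartridge like cartridge_a; present or not, sound or failed. So in a failed one the level cartridge's moment about y differs by about 0.15 N m between after a tilt one way and after a tilt the other way; in a sound one it does not change
- cartridge_e: cartridge like cartridge_a; present or not, sound or failed.
- dock: drying dock, fixed: aluminium floor plate 248 x 236 mm (x, y), 4 mm thick; its open apron (120 mm) faces the robot, behind it four lanes along the dock's x at y = -84, -28, +28 and +84 mm, each 50 mm wide between white walls, 116 mm deep, running +x to a back stop 64 mm high. Origin: centre of the underside; z up
- dock_entry (a point): point on the dock floor (4 mm above the worktop) on the dock's centre line (y = 0, a divider) where walls and caps begin; axes as the dock. Caps on the walls, underside 39 mm and top 44 mm above the worktop, hang over the lane edges and leave a 24 mm slot for the fin, so a cartridge can only be slid in along x from the apron. Thin noses 26 mm high stand on the apron up to 18 mm before the walls
- dock_stop (a point): point on the dock floor on the dock's centre line at the front face of the back stop, 116 mm beyond dock_entry; axes as the dock
- tray: reject tray, fixed: open steel tray 150 x 220 mm (x, y) outside, walls 5 mm thick and 28 mm high, floor 5 mm thick. Origin: centre of the underside; z up. Room for four cartridges side by side, each along the tray's x
- keypad: dock keypad, fixed: flat black box 156 x 70 x 26 mm (x, y, z) with three grey spring keys in a row along x: square at x = -50 mm, bar at 0, round at +50 mm. Origin: centre of the underside
- key_round_top (a point): centre of the top of the round key (28 mm across), 40 mm above the worktop when up
- key_round (a joint): travel of the round key, m: 0 up, 0.006 fully down; needs 1.5 N to start and 4.5 N at the bottom, springs back
- key_square_top (a point): centre of the top of the square key (26 x 26 mm), 40 mm above the worktop when up
- key_square (a joint): travel of the square key, as key_round
- key_bar_top (a point): centre of the top of the bar key (14 x 52 mm, the long middle one), 40 mm above the worktop when up
- key_bar (a joint): travel of the bar key, as key_round
- bottle: bystander: white plastic bottle, 48 mm across, 100 mm tall; origin centre of the underside
- mouse: bystander: computer mouse, 104 x 60 x 31 mm; origin centre of the underside
- tweezers: bystander: steel tweezers lying flat, 14 x 130 x 11 mm; origin centre of the underside

How it is judged (in metres and radians):
On the way, in this order (a step that is already met when the one before it is completed fails the run):
1. every sound cartridge is home in the dock, every loose-cored one flat in the tray, all let go (((x of cartridge_a in the frame of dock_stop above -0.067 m and y of cartridge_a in the frame of dock_stop between -0.11 and 0.11 m and z of cartridge_a in the frame of dock_stop between -0.004 and 0.006 m and angle between cartridge_a's own z axis and vertical below 0.12 rad and value of joint cartridge_a_clip below 0.0093 m) or (x of cartridge_a in the frame of tray between -0.07 and 0.07 m and y of cartridge_a in the frame of tray between -0.1 and 0.1 m and z of cartridge_a in the frame of tray below 0.014 m and angle between cartridge_a's own z axis and vertical below 0.15 rad and value of joint cartridge_a_clip above 0.0093 m)) and ((x of cartridge_b in the frame of dock_stop above -0.067 m and y of cartridge_b in the frame of dock_stop between -0.11 and 0.11 m and z of cartridge_b in the frame of dock_stop between -0.004 and 0.006 m and angle between cartridge_b's own z axis and vertical below 0.12 rad and value of joint cartridge_b_clip below 0.0093 m) or (x of cartridge_b in the frame of tray between -0.07 and 0.07 m and y of cartridge_b in the frame of tray between -0.1 and 0.1 m and z of cartridge_b in the frame of tray below 0.014 m and angle between cartridge_b's own z axis and vertical below 0.15 rad and value of joint cartridge_b_clip above 0.0093 m)) and ((x of cartridge_c in the frame of dock_stop above -0.067 m and y of cartridge_c in the frame of dock_stop between -0.11 and 0.11 m and z of cartridge_c in the frame of dock_stop between -0.004 and 0.006 m and angle between cartridge_c's own z axis and vertical below 0.12 rad and value of joint cartridge_c_clip below 0.0093 m) or (x of cartridge_c in the frame of tray between -0.07 and 0.07 m and y of cartridge_c in the frame of tray between -0.1 and 0.1 m and z of cartridge_c in the frame of tray below 0.014 m and angle between cartridge_c's own z axis and vertical below 0.15 rad and value of joint cartridge_c_clip above 0.0093 m)) and ((x of cartridge_d in the frame of dock_stop above -0.067 m and y of cartridge_d in the frame of dock_stop between -0.11 and 0.11 m and z of cartridge_d in the frame of dock_stop between -0.004 and 0.006 m and angle between cartridge_d's own z axis and vertical below 0.12 rad and value of joint cartridge_d_clip below 0.0093 m) or (x of cartridge_d in the frame of tray between -0.07 and 0.07 m and y of cartridge_d in the frame of tray between -0.1 and 0.1 m and z of cartridge_d in the frame of tray below 0.014 m and angle between cartridge_d's own z axis and vertical below 0.15 rad and value of joint cartridge_d_clip above 0.0093 m)) and ((x of cartridge_e in the frame of dock_stop above -0.067 m and y of cartridge_e in the frame of dock_stop between -0.11 and 0.11 m and z of cartridge_e in the frame of dock_stop between -0.004 and 0.006 m and angle between cartridge_e's own z axis and vertical below 0.12 rad and value of joint cartridge_e_clip below 0.0093 m) or (x of cartridge_e in the frame of tray between -0.07 and 0.07 m and y of cartridge_e in the frame of tray between -0.1 and 0.1 m and z of cartridge_e in the frame of tray below 0.014 m and angle between cartridge_e's own z axis and vertical below 0.15 rad and value of joint cartridge_e_clip above 0.0093 m)) and linear speed of each of cartridge_a, cartridge_b, cartridge_c, cartridge_d, cartridge_e below 0.02 m/s and contact force between the fingers and cartridge_a below 0.1 N and contact force between the fingers and cartridge_b below 0.1 N and contact force between the fingers and cartridge_c below 0.1 N and contact force between the fingers and cartridge_d below 0.1 N and contact force between the fingers and cartridge_e below 0.1 N), for 0.2 s.
2. the round key is pressed down (value of joint key_round above 0.004 m and value of joint each of key_square, key_bar below 0.0015 m), for 0.05 s.
3. the square key is pressed down (value of joint key_square above 0.004 m and value of joint each of key_round, key_bar below 0.0015 m), for 0.05 s.
4. the bar key is pressed down (value of joint key_bar above 0.004 m and value of joint each of key_round, key_square below 0.0015 m), for 0.05 s.
At the end, for the whole second after the job is handed in: every sound cartridge present stands in a dock lane, flat, within 12 mm of the back stop; every loose-cored cartridge present stands upright and flat on the tray floor, inside its walls; all at rest and the keys are up again (((x of cartridge_a in the frame of dock_stop above -0.067 m and y of cartridge_a in the frame of dock_stop between -0.11 and 0.11 m and z of cartridge_a in the frame of dock_stop between -0.004 and 0.006 m and angle between cartridge_a's own z axis and vertical below 0.12 rad and value of joint cartridge_a_clip below 0.0093 m) or (x of cartridge_a in the frame of tray between -0.07 and 0.07 m and y of cartridge_a in the frame of tray between -0.1 and 0.1 m and z of cartridge_a in the frame of tray below 0.014 m and angle between cartridge_a's own z axis and vertical below 0.15 rad and value of joint cartridge_a_clip above 0.0093 m)) and ((x of cartridge_b in the frame of dock_stop above -0.067 m and y of cartridge_b in the frame of dock_stop between -0.11 and 0.11 m and z of cartridge_b in the frame of dock_stop between -0.004 and 0.006 m and angle between cartridge_b's own z axis and vertical below 0.12 rad and value of joint cartridge_b_clip below 0.0093 m) or (x of cartridge_b in the frame of tray between -0.07 and 0.07 m and y of cartridge_b in the frame of tray between -0.1 and 0.1 m and z of cartridge_b in the frame of tray below 0.014 m and angle between cartridge_b's own z axis and vertical below 0.15 rad and value of joint cartridge_b_clip above 0.0093 m)) and ((x of cartridge_c in the frame of dock_stop above -0.067 m and y of cartridge_c in the frame of dock_stop between -0.11 and 0.11 m and z of cartridge_c in the frame of dock_stop between -0.004 and 0.006 m and angle between cartridge_c's own z axis and vertical below 0.12 rad and value of joint cartridge_c_clip below 0.0093 m) or (x of cartridge_c in the frame of tray between -0.07 and 0.07 m and y of cartridge_c in the frame of tray between -0.1 and 0.1 m and z of cartridge_c in the frame of tray below 0.014 m and angle between cartridge_c's own z axis and vertical below 0.15 rad and value of joint cartridge_c_clip above 0.0093 m)) and ((x of cartridge_d in the frame of dock_stop above -0.067 m and y of cartridge_d in the frame of dock_stop between -0.11 and 0.11 m and z of cartridge_d in the frame of dock_stop between -0.004 and 0.006 m and angle between cartridge_d's own z axis and vertical below 0.12 rad and value of joint cartridge_d_clip below 0.0093 m) or (x of cartridge_d in the frame of tray between -0.07 and 0.07 m and y of cartridge_d in the frame of tray between -0.1 and 0.1 m and z of cartridge_d in the frame of tray below 0.014 m and angle between cartridge_d's own z axis and vertical below 0.15 rad and value of joint cartridge_d_clip above 0.0093 m)) and ((x of cartridge_e in the frame of dock_stop above -0.067 m and y of cartridge_e in the frame of dock_stop between -0.11 and 0.11 m and z of cartridge_e in the frame of dock_stop between -0.004 and 0.006 m and angle between cartridge_e's own z axis and vertical below 0.12 rad and value of joint cartridge_e_clip below 0.0093 m) or (x of cartridge_e in the frame of tray between -0.07 and 0.07 m and y of cartridge_e in the frame of tray between -0.1 and 0.1 m and z of cartridge_e in the frame of tray below 0.014 m and angle between cartridge_e's own z axis and vertical below 0.15 rad and value of joint cartridge_e_clip above 0.0093 m)) and linear speed of each of cartridge_a, cartridge_b, cartridge_c, cartridge_d, cartridge_e below 0.02 m/s and value of joint each of key_round, key_square, key_bar below 0.0015 m); the robot touches nothing.
It fails at once if two keys are down together (value of joint each of key_round, key_square above 0.003 m or value of joint each of key_square, key_bar above 0.003 m or value of joint each of key_round, key_bar above 0.003 m).
It fails at once if the bottle is pushed more than 40 mm away (distance of bottle from where it was at the start of the episode above 0.04 m).
It fails at once if the mouse is pushed more than 40 mm away (distance of mouse from where it was at the start of the episode above 0.04 m).
It fails at once if the tweezers is pushed more than 40 mm away (distance of tweezers from where it was at the start of the episode above 0.04 m).
It fails at once if the bottle is knocked over (angle between bottle's own z axis and vertical above 0.6 rad).
Of cartridge_a, cartridge_b, cartridge_c, cartridge_d, cartridge_e only 3 to 4 are there at a start; the rules pass over those that are not, and their reading is None.
At some moment in a run one of cartridge_a, cartridge_b, cartridge_c, cartridge_d, cartridge_e may be knocked a few centimetres aside while the robot is not near it.
Once in a run the grip may slacken for a moment while it holds something.
It also fails if it takes over 210 s, if anything falls off the work surface, if the arm or the gripper's body presses on something with over 40 N, if the wrist force passes 120 N, or if a joint passes its speed limit or range.

## Robot

A 6-joint arm with a two-finger parallel gripper is mounted at the origin on a cart in front of the work surface, level with it; the furniture and walls round the work are solid. World frame = base frame: x ahead of the robot, y to its left, z up, the work surface at z = 0. Lengths are in m, angles in degrees, forces in N, time in s.
With the tool pointing down it reaches from about 0.35 to 0.875 m from the base axis. Payload 4.2 kg.
Tool frame: the origin (TCP) lies on the centre line of the jaws, within the pads' length; the fingertips stand 11 mm ahead of it and the grasp point (between the pads) lies 8 mm behind it; z points along the fingers, y is the line along which they close (so a half turn about z gives the same grasp; the last joint's range is limited). The gripper opens to 87 mm and grips with 3 to 60 N. Pads are 19 mm wide; open, the fingers measure 117 mm over their backs; the gripper's body (75 mm by 190 mm) begins 51 mm behind the grasp point.
Start: joints at [79.962, 22.042, 0.453, 0, -68.411, -14.817], TCP at [0.263, 0.567, 0.234] pointing down, gripper open.
Joint ranges: [-179.83, 179.83], [-69.29, 118.12], [-61.27, 80.66], [-181.25, 117.63], [-171.15, -9.14], [-177.46, 177.46]. Speed limits (degrees/s): [159.86, 159.86, 180, 180, 180, 180].

## Interface

Orientations are given as a 3x3 rotation matrix whose columns are the frame's x, y, z axes.
In Python, from station import r gives the robot as it stands.
- The arm moves only by the tool servo_tool, never from a script. Its argument "commands" is a list that holds one entry, the list of rows, each a list of 7 numbers: the closure, from 0 (fully open) to 1 (shut), then the shift along the tool's x, y, z in mm, then the turn, a rotation vector about the tool's x, y, z in rad. In form: [[[claw, x, y, z, ax, ay, az], ...]]. A call has exactly 5 rows; each row is the pose to reach, as a shift and turn from the pose commanded when the call began, along the tool's axes at that moment; what a row does not reach only later rows make up. A row lasts 1/10 s, in which the tool goes at most 50 mm and 8.59 degrees, less where a joint would pass 70% of its speed; a pose out of reach is approached as far as the arm can. A call with a gripper value outside its range is refused whole. The fingers move at their own pace and stop on an object; the grip force is fixed at half the most. Time passes only in rows, so rows that repeat a pose let the fingers close, or fill a call up. It gives the time, the measured TCP pose, the force, the opening and the grip force at its end, in the units of the state.
- r.sense(): the state, without advancing time (a new reading comes with each control period).
- r.capture(name): name is "side" or "top" or "wrist"; returns a dict with "pixels" (400x640x3 uint8, red, green, blue), "camera_matrix" (3x3 intrinsics, pixels), "R" (3x3) and "t" (3): a world point X has camera coordinates R X + t. Camera axes: x right, y down, z forward; pixel columns grow to the right and rows downward; lengths in m; the calibration is good to about 2 mm. A picture is of the moment at which its call begins. There is no depth.
- r.finish_job(): hands the job in; it is judged then, once.
The state is a dict: "time_s": time; "joints": joint angles; "joint_velocities": joint speeds; "effort": joint torques, N m; "tcp_pos": TCP position; "ee_rot": TCP orientation; "wrist_force": force on the tool from outside, world axes, zero at the start; "moment": the same for the moment, N m; "gripper_width": opening from 0.0 (shut) to 1.0 (fully open); "gripper_force": force on a finger pad.
Only numpy, scipy, OpenCV 4.12 (cv2) and the standard library are available. Lean on these libraries where they do the work, as an engineer would, in place of code of your own. Each camera call takes 0.05 s, during which the arm holds its last target. There are 200 camera calls.

## Working session

There is one attempt and no reset: what is moved stays moved. The work goes in short steps, Python scripts to look and compute and a tool call to move; the robot and the scene stay as the last step left them, time stands still between calls to the robot, and variables do not carry over. Pictures are saved under pics/ and viewed, at most 14 in all, crops included, and the job is handed in when it is done.

Besides the shell and the picture viewer there is one more tool, called after "Request:" by a JSON object that holds its "name" and its "arguments". servo_tool: Moves the arm, as the interface text tells. Its arguments: {"type":"object","properties":{"commands":{"type":"array","items":{"type":"array","items":{"type":"array","items":{"type":"number"}}}}},"required":["commands"]}

```bash
mkdir -p pics; ls; cat > h.py <<'E'
import numpy as np, cv2
from station import r
def snap(cam,name,crop=None,scale=1):
    c=r.capture(cam); p=c["pixels"][:,:,::-1]
    np.savez('pics/'+name+'.npz',K=c["camera_matrix"],R=c["R"],t=c["t"],p=p)
    if crop: x0,y0,x1,y1=crop; p=p[y0:y1,x0:x1]
    if scale!=1: p=cv2.resize(p,None,fx=scale,fy=scale,interpolation=cv2.INTER_CUBIC)
    cv2.imwrite('pics/'+name+'.png',p); return c
def ld(name): return dict(np.load('pics/'+name+'.npz'))
def px2w(c,u,v,z):
    K,R,t=[np.array(c[k],float) for k in (("K" if "K" in c else "camera_matrix"),"R","t")]
    d=R.T@np.linalg.solve(K,[u,v,1.]); o=-R.T@t
    return o+d*(z-o[2])/d[2]
def w2px(c,X):
    K,R,t=[np.array(c[k],float) for k in (("K" if "K" in c else "camera_matrix"),"R","t")]
    q=K@(R@np.array(X,float)+t); return q[:2]/q[2]
E
python3 - <<'E'
from h import *
np.set_printoptions(precision=3,suppress=True)
for n in("top","side"):
    c=snap(n,n+"0"); print(n,c["camera_matrix"][0,0],-c["R"].T@c["t"],c["R"])
print(r.sense())
E
```

```text
pics
top 437.53738081329044 [ 0.254 -0.099  1.504] [[-0.001 -1.    -0.019]
 [-0.98   0.005 -0.198]
 [ 0.198  0.019 -0.98 ]]
side 518.6366752851814 [-0.065 -1.408  0.984] [[ 0.9   -0.436 -0.02 ]
 [-0.251 -0.478 -0.842]
 [ 0.358  0.762 -0.539]]
{'time_s': 0.1, 'joints': array([ 79.961,  22.085,   0.389,  -0.025, -68.411, -14.817]), 'joint_velocities': array([ 0.044, -0.126,  0.224,  0.126,  0.137, -0.047]), 'effort': array([ -0.   , -39.169,  18.793,   4.232,   0.013,  -0.   ]), 'tcp_pos': array([0.262, 0.567, 0.233]), 'ee_rot': array([[ 0.907, -0.42 , -0.001],
       [-0.42 , -0.907, -0.002],
       [ 0.   ,  0.002, -1.   ]]), 'wrist_force': array([-0.103,  0.474,  0.236]), 'moment': array([ 0.031, -0.016, -0.023]), 'gripper_force': 0.0, 'gripper_width': 1.0015258041482529}
```

View pics/top0.png

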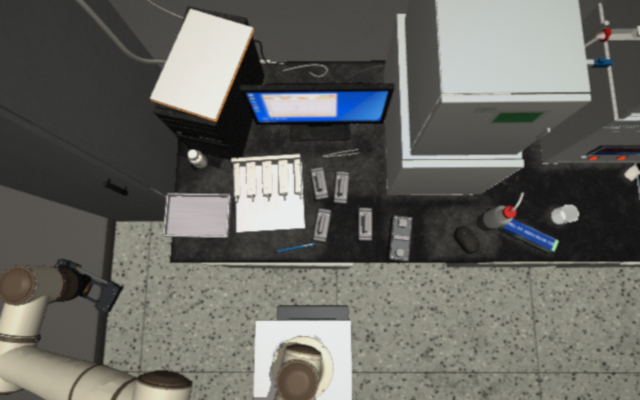

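View pics/side0.png

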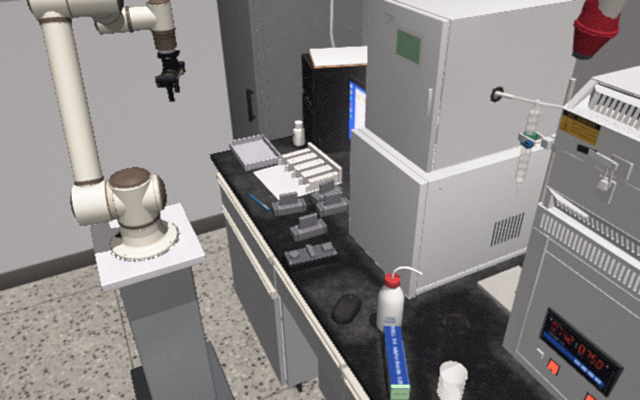

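The top view shows four cartridges near (319,183), (341,187), (322,225) and (365,224). The dock is at (268,195), tray (197,215), keypad (400,238), bottle (197,158), mouse (467,239) and tweezers (342,153). I'll enlarge it.

```bash
python3 - <<'E'
from h import *
d=ld("top0"); p=d["p"]
a=cv2.resize(p[145:270,225:425],None,fx=4,fy=4,interpolation=cv2.INTER_CUBIC); cv2.imwrite('pics/crop1.png',a)
E
```

```text
(no output)
```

View pics/crop1.png

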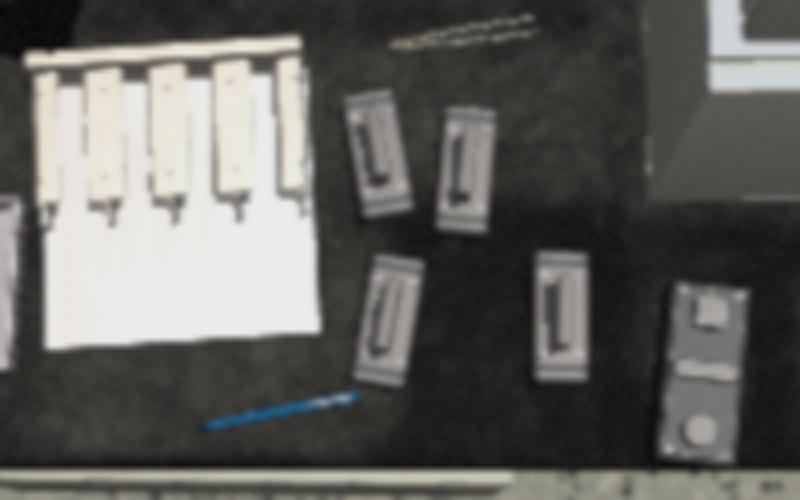

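```bash
python3 - <<'E'
from h import *
np.set_printoptions(precision=4,suppress=True)
d=ld("top0")
f=lambda x,y,z:px2w(d,225+x/4,145+y/4,z)
C=[[(345,97),(390,90),(412,210),(366,218)],[(446,108),(495,107),(487,232),(437,230)],[(374,256),(424,260),(403,386),(355,380)],[(536,252),(587,252),(588,381),(534,381)]]
for c in C:
    P=np.array([f(x,y,.03) for x,y in c]); m=P.mean(0); a=(P[0]+P[1]-P[2]-P[3])/2
    print("cart",m[:2],"len",np.linalg.norm(a),"w",np.linalg.norm(P[0]-P[1]),"yaw",np.degrees(np.arctan2(a[1],a[0])))
for n,x,y,z in [("apL",46,350,.004),("apR",321,332,.004),("stopL",26,52,.064),("stopR",301,37,.064),("sq",711,312,.04),("bar",708,370,.04),("rnd",700,431,.04)]: print(n,f(x,y,z))
# slot centres: front ends of caps (z=.044)
for x,y in [(48,205),(105,197),(168,196),(232,192),(292,190)]: print("cap",f(x,y,.044))
for u,v in [(168,195),(229,195),(229,237),(165,237)]: print("tray",px2w(d,u,v,.028))
print("bottle",px2w(d,197,162,.03),"tweez",f(395,45,.005),f(535,25,.005),"mouse",px2w(d,467,240,.015),"monitor base",px2w(d,320,135,0),"edge",px2w(d,300,262,0))
E
```

```text
cart [ 0.6102 -0.0589] len 0.10901713321793009 w 0.03973233342766253 yaw 9.862332880634986
cart [ 0.596  -0.1351] len 0.10973644633366475 w 0.04261240415369023 yaw -4.385073075536308
cart [ 0.4645 -0.0682] len 0.10837627213190518 w 0.04293557875389051 yaw -9.071340503271413
cart [ 0.4674 -0.2144] len 0.11042922741804358 w 0.0435134462639638 yaw -1.3841229371986705
apL [0.4433 0.2291 0.004 ]
apR [ 0.458  -0.0089  0.004 ]
stopL [0.6933 0.2431 0.064 ]
stopR [0.705  0.0065 0.064 ]
sq [ 0.4688 -0.3395  0.04  ]
bar [ 0.4199 -0.3352  0.04  ]
rnd [ 0.3691 -0.3267  0.04  ]
cap [0.563  0.2234 0.044 ]
cap [0.5697 0.1747 0.044 ]
cap [0.5703 0.1206 0.044 ]
cap [0.5735 0.0658 0.044 ]
cap [0.575  0.0144 0.044 ]
tray [0.5721 0.4678 0.028 ]
tray [0.5709 0.2549 0.028 ]
tray [0.425  0.2489 0.028 ]
tray [0.4257 0.4679 0.028 ]
bottle [0.6899 0.3725 0.03  ] tweez [ 0.7154 -0.0732  0.005 ] [ 0.7331 -0.1983  0.005 ] mouse [ 0.4135 -0.5584  0.015 ] monitor base [ 0.7971 -0.0597  0.    ] edge [0.3418 0.0085 0.    ]
```

```bash
cat >> h.py <<'E'
from scipy.spatial.transform import Rotation as Ro
def rot(yaw,tilt=0): return (Ro.from_euler('ZY',[yaw,tilt],degrees=True)*Ro.from_matrix(np.diag([1.,-1,-1]))).as_matrix()
def plan(targets,start=None):
    """targets (x,y,z,yaw[,tilt]) -> shift mm, turn rad for each successive call"""
    s=r.sense()
    p,R=(s["tcp_pos"],s["ee_rot"]) if start is None else (np.array(start[:3]),rot(*start[3:]))
    for T in targets:
        q,Q=np.array(T[:3],float),rot(*T[3:])
        print([round(float(v),1) for v in R.T@(q-p)*1000]+[round(float(v),4) for v in Ro.from_matrix(R.T@Q).as_rotvec()])
        p,R=q,Q
def st():
    s=r.sense(); R=s["ee_rot"]
    print("t",round(s["time_s"],2),"p",s["tcp_pos"].round(4),"yaw %.2f z"%np.degrees(np.arctan2(R[1,0],R[0,0])),R[:,2].round(3),"F",s["wrist_force"].round(2),"M",s["moment"].round(3),"Mloc",(R.T@s["moment"]).round(3),"g",round(s["gripper_width"],3),round(s["gripper_force"],1),"J",s["joints"].round(0))
E
python3 - <<'E'
from h import *
plan([(.33,.36,.2,-18),(.4,.15,.18,-12),(.4645,-.0682,.15,-9.1)])
E
```

```text
[148.2, 159.0, 32.9, 0.0019, 0.0, -0.1198]
[131.5, 178.1, 20.0, 0.0, 0.0, -0.1047]
[108.5, 200.0, 30.0, 0.0, 0.0, -0.0506]
```

Request:
{"name": "servo_tool", "arguments": {"commands": [[[0.5,148.2,159,32.9,0.002,0,-0.12],[0.5,148.2,159,32.9,0.002,0,-0.12],[0.5,148.2,159,32.9,0.002,0,-0.12],[0.5,148.2,159,32.9,0.002,0,-0.12],[0.5,148.2,159,32.9,0.002,0,-0.12]]]}}

```text
time_s: 0.6
tcp_pos: [0.3301, 0.3561, 0.1996]
ee_rot: [[0.95, -0.311, -0.001], [-0.311, -0.95, -0.001], [-0.001, 0.001, -1.0]]
wrist_force: [-0.1, 0.2, -0.4]
gripper_width: 0.627
gripper_force: 0.0
```

Request:
{"name": "servo_tool", "arguments": {"commands": [[[0.5,131.5,178,20,0,0,-0.105],[0.5,131.5,178,20,0,0,-0.105],[0.5,131.5,178,20,0,0,-0.105],[0.5,131.5,178,20,0,0,-0.105],[0.5,131.5,178,20,0,0,-0.105]]]}}

```text
time_s: 1.1
tcp_pos: [0.4003, 0.1477, 0.1798]
ee_rot: [[0.978, -0.21, -0.0], [-0.21, -0.978, 0.001], [-0.001, -0.001, -1.0]]
wrist_force: [0.7, 0.9, 0.6]
gripper_width: 0.5
gripper_force: 0.0
```

Request:
{"name": "servo_tool", "arguments": {"commands": [[[0.5,108.5,200,30,0,0,-0.05],[0.5,108.5,200,30,0,0,-0.05],[0.5,108.5,200,30,0,0,-0.05],[0.5,108.5,200,30,0,0,-0.05],[0.5,108.5,200,30,0,0,-0.05]]]}}

```text
time_s: 1.6
tcp_pos: [0.4657, -0.07, 0.1493]
ee_rot: [[0.987, -0.16, 0.0], [-0.16, -0.987, 0.002], [-0.0, -0.002, -1.0]]
wrist_force: [-0.5, 1.0, -0.4]
gripper_width: 0.501
gripper_force: 0.0
```

```bash
python3 - <<'E'
from h import *
st(); snap("wrist","w1")
plan([(.4645,-.0682,.15,-9.1)])
E
```

```text
t 1.6 p [ 0.4657 -0.07    0.1493] yaw -9.23 z [ 0.     0.002 -1.   ] F [-0.47  1.02 -0.44] M [ 0.071 -0.038  0.012] Mloc [ 0.076  0.026 -0.012] g 0.501 0.0 J [ 11.  12. -27.  -0. -51.  70.]
[-2.2, -3.3, -1.3, -0.0006, 0.001, -0.0042]
```

View pics/w1.png

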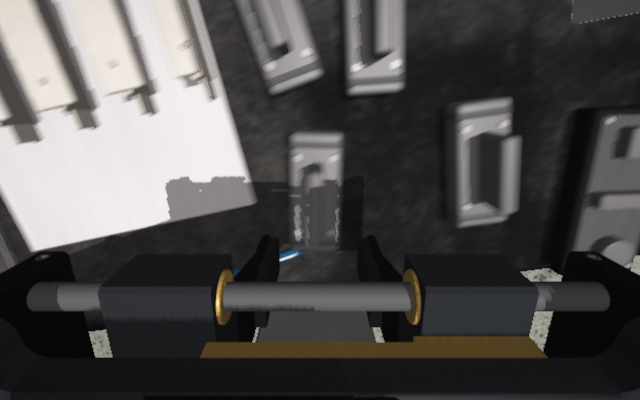

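The wrist view shows the cartridge aligned and centred between the fingers (its column ~317, finger midline ~318). I'll check the x position by projection, and plan the grasp and tilts.

```bash
python3 - <<'E'
from h import *
d=ld("w1")
def corners(x,y,yaw,z=.03):
    c,s=np.cos(np.radians(yaw)),np.sin(np.radians(yaw))
    return [(x+c*a-s*b,y+s*a+c*b,z) for a,b in((.055,.022),(.055,-.022),(-.055,-.022),(-.055,.022))]
for c in [(.4645,-.0682,-9.1),(.4674,-.2144,-1.4),(.596,-.1351,-4.4),(.6102,-.0589,9.9)]:
    print([w2px(d,X).round(0).tolist() for X in corners(*c)])
for t in [0.18]: pass
P=(.4645,-.0682,.055,-9.1)
U=(.4645,-.0682,.115,-9.1)
plan([P]); 
plan([U,U+(30,),U+(-30,),U],P)
E
```

```text
[[290.0, 135.0], [343.0, 135.0], [340.0, 255.0], [293.0, 255.0]]
[[458.0, 107.0], [513.0, 99.0], [508.0, 225.0], [459.0, 231.0]]
[[342.0, -65.0], [405.0, -72.0], [406.0, 94.0], [351.0, 99.0]]
[[215.0, -54.0], [273.0, -79.0], [324.0, 81.0], [272.0, 100.0]]
[-2.2, -3.2, 93.7, -0.0006, 0.001, -0.0042]
[0.0, 0.0, -60.0, 0.0, 0.0, 0.0]
[0.0, 0.0, 0.0, -0.0, -0.5236, 0.0]
[0.0, 0.0, 0.0, 0.0, 1.0472, 0.0]
[0.0, 0.0, 0.0, -0.0, -0.5236, -0.0]
```

Request:
{"name": "servo_tool", "arguments": {"commands": [[[0.5,0,0,25,0,0,0],[0.5,0,0,50,0,0,0],[0.5,0,0,75,0,0,0],[0.5,0,0,95,0,0,0],[0.5,0,0,95,0,0,0]]]}}

```text
time_s: 2.15
tcp_pos: [0.4634, -0.0674, 0.0525]
ee_rot: [[0.987, -0.159, -0.006], [-0.159, -0.987, 0.001], [-0.006, -0.0, -1.0]]
wrist_force: [-1.0, -0.3, 0.1]
gripper_width: 0.504
gripper_force: 0.0
```

```bash
python3 - <<'E'
from h import *
st(); plan([(.4645,-.0682,.055,-9.1)])
E
```

```text
t 2.15 p [ 0.4634 -0.0674  0.0525] yaw -9.12 z [-0.006  0.001 -1.   ] F [-0.95 -0.31  0.07] M [-0.043 -0.031  0.006] Mloc [-0.038  0.037 -0.006] g 0.504 0.0 J [ 12.  20. -34.  -0. -36.  69.]
[1.2, 0.6, -2.5, -0.0, 0.0057, -0.0004]
```

Request:
{"name": "servo_tool", "arguments": {"commands": [[[0.5,0,0,-1,0,0,0],[1,0,0,-1,0,0,0],[1,0,0,-1,0,0,0],[1,0,0,-1,0,0,0],[1,0,0,-1,0,0,0]]]}}

```text
time_s: 2.65
tcp_pos: [0.4655, -0.0672, 0.0565]
ee_rot: [[0.987, -0.158, 0.002], [-0.158, -0.987, 0.002], [0.002, -0.002, -1.0]]
wrist_force: [0.9, -0.5, 1.3]
gripper_width: 0.222
gripper_force: 0.0
```

Request:
{"name": "servo_tool", "arguments": {"commands": [[[1,0,0,0,0,0,0],[1,0,0,-10,0,0,0],[1,0,0,-25,0,0,0],[1,0,0,-45,0,0,0],[1,0,0,-60,0,0,0]]]}}

```text
time_s: 3.15
tcp_pos: [0.4645, -0.0675, 0.1168]
ee_rot: [[0.987, -0.158, -0.0], [-0.158, -0.987, 0.002], [-0.001, -0.002, -1.0]]
wrist_force: [1.1, 0.2, -4.0]
gripper_width: 0.134
gripper_force: 30.0
```

```bash
python3 - <<'E'
from h import *
st()
E
```

```text
t 3.15 p [ 0.4645 -0.0675  0.1168] yaw -9.11 z [-0.     0.002 -1.   ] F [ 1.13  0.16 -4.04] M [-0.035 -0.064 -0.001] Mloc [-0.025  0.068  0.001] g 0.134 30.0 J [ 12.  14. -30.  -0. -46.  69.]
```

Request:
{"name": "servo_tool", "arguments": {"commands": [[[1,0,0,0,0,-0.13,0],[1,0,0,0,0,-0.26,0],[1,0,0,0,0,-0.4,0],[1,0,0,0,0,-0.52,0],[1,0,0,0,0,-0.52,0]]]}}

```text
time_s: 3.65
tcp_pos: [0.4669, -0.0676, 0.1132]
ee_rot: [[0.856, -0.16, -0.492], [-0.138, -0.987, 0.081], [-0.499, -0.002, -0.867]]
wrist_force: [0.3, 0.4, -4.6]
gripper_width: 0.135
gripper_force: 30.0
```

Request:
{"name": "servo_tool", "arguments": {"commands": [[[1,0,0,0,0,0,0],[1,0,0,0,0,0,0],[1,0,0,0,0,0,0],[1,0,0,0,0,0,0],[1,0,0,0,0,0.1,0]]]}}

```text
time_s: 4.15
tcp_pos: [0.4662, -0.0674, 0.1148]
ee_rot: [[0.903, -0.159, -0.4], [-0.144, -0.987, 0.066], [-0.406, -0.002, -0.914]]
wrist_force: [-0.3, -0.3, -4.8]
gripper_width: 0.141
gripper_force: 30.0
```

Request:
{"name": "servo_tool", "arguments": {"commands": [[[1,0,0,0,0,0.13,0],[1,0,0,0,0,0.26,0],[1,0,0,0,0,0.38,0],[1,0,0,0,0,0.42,0],[1,0,0,0,0,0.42,0]]]}}

```text
time_s: 4.65
tcp_pos: [0.4622, -0.0674, 0.1167]
ee_rot: [[0.988, -0.157, -0.001], [-0.157, -0.988, 0.002], [-0.001, -0.002, -1.0]]
wrist_force: [0.4, -0.7, -4.8]
gripper_width: 0.136
gripper_force: 30.0
```

Request:
{"name": "servo_tool", "arguments": {"commands": [[[1,0,0,0,0,0,0],[1,0,0,0,0,0,0],[1,0,0,0,0,0,0],[1,0,0,0,0,0,0],[1,0,0,0,0,0,0]]]}}

```text
time_s: 5.15
tcp_pos: [0.4652, -0.0674, 0.1155]
ee_rot: [[0.987, -0.158, -0.0], [-0.158, -0.987, 0.002], [-0.001, -0.002, -1.0]]
wrist_force: [-0.0, 0.3, -3.7]
gripper_width: 0.126
gripper_force: 30.0
```

```bash
python3 - <<'E'
from h import *
st()
E
```

```text
t 5.15 p [ 0.4652 -0.0674  0.1155] yaw -9.12 z [-0.     0.002 -1.   ] F [-0.    0.34 -3.65] M [-0.035  0.035  0.013] Mloc [-0.04  -0.029 -0.013] g 0.126 30.0 J [ 12.  15. -30.  -0. -45.  69.]
```

Request:
{"name": "servo_tool", "arguments": {"commands": [[[1,0,0,0,0,0.13,0],[1,0,0,0,0,0.26,0],[1,0,0,0,0,0.4,0],[1,0,0,0,0,0.52,0],[1,0,0,0,0,0.52,0]]]}}

```text
time_s: 5.65
tcp_pos: [0.4639, -0.0713, 0.1568]
ee_rot: [[0.895, -0.172, 0.412], [-0.146, -0.985, -0.093], [0.422, 0.023, -0.906]]
wrist_force: [2.3, -1.6, -2.2]
gripper_width: 0.131
gripper_force: 29.5
```

Request:
{"name": "servo_tool", "arguments": {"commands": [[[1,0,0,0,0,0,0],[1,0,0,0,0,0,0],[1,0,0,0,0,0,0],[1,0,0,0,0,0,0],[1,0,0,0,0,-0.1,0]]]}}

```text
time_s: 6.15
tcp_pos: [0.4683, -0.0837, 0.1604]
ee_rot: [[0.906, -0.183, 0.381], [-0.152, -0.982, -0.11], [0.395, 0.042, -0.918]]
wrist_force: [1.6, -6.7, -2.6]
gripper_width: 0.13
gripper_force: 29.1
```

Request:
{"name": "servo_tool", "arguments": {"commands": [[[1,0,0,0,0,-0.13,0],[1,0,0,0,0,-0.26,0],[1,0,0,0,0,-0.38,0],[1,0,0,0,0,-0.42,0],[1,0,0,0,0,-0.42,0]]]}}

```text
time_s: 6.65
tcp_pos: [0.4752, -0.0812, 0.162]
ee_rot: [[0.983, -0.184, -0.013], [-0.185, -0.982, -0.034], [-0.006, 0.035, -0.999]]
wrist_force: [1.5, -0.5, -4.9]
gripper_width: 0.122
gripper_force: 29.5
```

Request:
{"name": "servo_tool", "arguments": {"commands": [[[1,0,0,0,0,0,0],[1,0,0,0,0,0,0],[1,0,0,0,0,0,0],[1,0,0,0,0,0,0],[1,0,0,0,0,0,0]]]}}

```text
time_s: 7.15
tcp_pos: [0.4702, -0.0824, 0.1625]
ee_rot: [[0.983, -0.183, -0.015], [-0.184, -0.982, -0.036], [-0.008, 0.038, -0.999]]
wrist_force: [-1.0, -0.1, -3.8]
gripper_width: 0.125
gripper_force: 29.6
```

```bash
python3 - <<'E'
from h import *
st()
E
```

```text
t 7.15 p [ 0.4702 -0.0824  0.1625] yaw -10.58 z [-0.015 -0.036 -0.999] F [-1.   -0.15 -3.84] M [ 0.132 -0.052  0.013] Mloc [ 0.139  0.027 -0.013] g 0.125 29.6 J [ 11.  12. -26.   2. -53.  67.]
```

```bash
cat >> h.py <<'E'
def avg(n=6):
    L=[]
    for i in range(n):
        r.capture("wrist"); s=r.sense(); L.append(np.r_[s["ee_rot"].T@s["moment"],s["wrist_force"]])
    L=np.array(L); print("avg Mloc",L[:,:3].mean(0).round(3),"sd",L[:,:3].std(0).round(3),"F",L[:,3:].mean(0).round(2))
E
python3 - <<'E'
from h import *
avg(); st(); U=(.4645,-.0682,.16,-9.1)
plan([U]); plan([U+(-25,),U,U+(25,),U],U)
E
```

```text
avg Mloc [ 0.091  0.069 -0.016] sd [0.016 0.035 0.013] F [ 0.13 -0.07 -4.68]
t 7.45 p [ 0.4706 -0.0824  0.1623] yaw -10.60 z [-0.015 -0.036 -0.999] F [-0.53  0.74 -4.48] M [ 0.096 -0.043 -0.01 ] Mloc [0.103 0.024 0.01 ] g 0.128 29.6 J [ 11.  12. -26.   2. -53.  67.]
[-8.6, -12.9, 1.9, 0.0378, 0.0087, -0.026]
[0.0, 0.0, 0.0, -0.0, 0.4363, 0.0]
[0.0, 0.0, 0.0, 0.0, -0.4363, -0.0]
[0.0, 0.0, 0.0, 0.0, -0.4363, 0.0]
[0.0, 0.0, 0.0, -0.0, 0.4363, -0.0]
```

Request:
{"name": "servo_tool", "arguments": {"commands": [[[1,-4,-6,-18,0.019,0.004,-0.013],[1,-8.6,-12.9,-36,0.038,0.009,-0.026],[1,-8.6,-12.9,-36,0.038,0.009,-0.026],[1,-8.6,-12.9,-36,0.038,0.009,-0.026],[1,-8.6,-12.9,-36,0.038,0.009,-0.026]]]}}

```text
time_s: 7.95
tcp_pos: [0.4643, -0.0671, 0.1967]
ee_rot: [[0.987, -0.159, -0.002], [-0.159, -0.987, -0.0], [-0.002, 0.001, -1.0]]
wrist_force: [-1.0, 0.4, -4.3]
gripper_width: 0.126
gripper_force: 29.6
```

```bash
python3 - <<'E'
from h import *
avg(8); st()
E
```

```text
avg Mloc [-0.049  0.009  0.006] sd [0.021 0.022 0.025] F [-0.01  0.02 -4.31]
t 8.35 p [ 0.465  -0.0669  0.1976] yaw -9.10 z [-0. -0. -1.] F [ 0.72 -0.73 -4.07] M [-0.042  0.03  -0.009] Mloc [-0.046 -0.023  0.009] g 0.126 29.6 J [ 12.   9. -24.  -0. -58.  69.]
```

Request:
{"name": "servo_tool", "arguments": {"commands": [[[1,0,0,0,0,-0.13,0],[1,0,0,0,0,-0.26,0],[1,0,0,0,0,-0.38,0],[1,0,0,0,0,-0.45,0],[1,0,0,0,0,-0.45,0]]]}}

```text
time_s: 8.85
tcp_pos: [0.467, -0.067, 0.1959]
ee_rot: [[0.889, -0.159, -0.43], [-0.143, -0.987, 0.069], [-0.435, 0.0, -0.9]]
wrist_force: [0.3, -0.5, -4.5]
gripper_width: 0.123
gripper_force: 29.7
```

Request:
{"name": "servo_tool", "arguments": {"commands": [[[1,0,0,0,0,0,0],[1,0,0,0,0,0,0],[1,0,0,0,0,0,0],[1,0,0,0,0,0,0],[1,0,0,0,0,0.05,0]]]}}

```text
time_s: 9.35
tcp_pos: [0.4654, -0.0668, 0.1974]
ee_rot: [[0.91, -0.158, -0.383], [-0.146, -0.987, 0.062], [-0.388, -0.0, -0.922]]
wrist_force: [0.4, 0.1, -4.4]
gripper_width: 0.127
gripper_force: 29.7
```

Request:
{"name": "servo_tool", "arguments": {"commands": [[[1,0,0,0,0,0.13,0],[1,0,0,0,0,0.26,0],[1,0,0,0,0,0.36,0],[1,0,0,0,0,0.4,0],[1,0,0,0,0,0.4,0]]]}}

```text
time_s: 9.85
tcp_pos: [0.4626, -0.0669, 0.1985]
ee_rot: [[0.988, -0.157, -0.001], [-0.157, -0.988, 0.0], [-0.001, -0.0, -1.0]]
wrist_force: [-0.6, -0.6, -3.7]
gripper_width: 0.129
gripper_force: 29.6
```

Request:
{"name": "servo_tool", "arguments": {"commands": [[[1,0,0,0,0,0,0],[1,0,0,0,0,0,0],[1,0,0,0,0,0,0],[1,0,0,0,0,0,0],[1,0,0,0,0,0,0]]]}}

```text
time_s: 10.35
tcp_pos: [0.4652, -0.0669, 0.1975]
ee_rot: [[0.987, -0.158, -0.001], [-0.158, -0.987, 0.0], [-0.001, 0.0, -1.0]]
wrist_force: [-0.0, -0.1, -4.4]
gripper_width: 0.13
gripper_force: 29.6
```

```bash
python3 - <<'E'
from h import *
avg(8); st()
E
```

```text
avg Mloc [-0.049  0.024 -0.021] sd [0.026 0.027 0.04 ] F [ 0.28  0.02 -4.57]
t 10.75 p [ 0.465  -0.0669  0.1978] yaw -9.10 z [ 0.  0. -1.] F [ 0.19 -0.11 -4.38] M [-0.059  0.031  0.116] Mloc [-0.063 -0.021 -0.116] g 0.126 29.6 J [ 12.   9. -24.  -0. -58.  69.]
```

Request:
{"name": "servo_tool", "arguments": {"commands": [[[1,0,0,0,0,0.13,0],[1,0,0,0,0,0.26,0],[1,0,0,0,0,0.38,0],[1,0,0,0,0,0.45,0],[1,0,0,0,0,0.45,0]]]}}

```text
time_s: 11.25
tcp_pos: [0.4596, -0.0687, 0.1946]
ee_rot: [[0.892, -0.157, 0.423], [-0.14, -0.988, -0.072], [0.429, 0.005, -0.903]]
wrist_force: [-2.0, -1.9, -5.6]
gripper_width: 0.125
gripper_force: 29.5
```

Request:
{"name": "servo_tool", "arguments": {"commands": [[[1,0,0,0,0,0,0],[1,0,0,0,0,0,0],[1,0,0,0,0,0,0],[1,0,0,0,0,0,0],[1,0,0,0,0,-0.05,0]]]}}

```text
time_s: 11.75
tcp_pos: [0.4628, -0.068, 0.1963]
ee_rot: [[0.912, -0.159, 0.379], [-0.146, -0.987, -0.063], [0.385, 0.002, -0.923]]
wrist_force: [-1.3, -3.3, -5.5]
gripper_width: 0.126
gripper_force: 29.6
```

Request:
{"name": "servo_tool", "arguments": {"commands": [[[1,0,0,0,0,-0.13,0],[1,0,0,0,0,-0.26,0],[1,0,0,0,0,-0.36,0],[1,0,0,0,0,-0.4,0],[1,0,0,0,0,-0.4,0]]]}}

```text
time_s: 12.25
tcp_pos: [0.4677, -0.0664, 0.1976]
ee_rot: [[0.987, -0.159, 0.002], [-0.159, -0.987, 0.001], [0.001, -0.001, -1.0]]
wrist_force: [0.5, -0.4, -4.1]
gripper_width: 0.126
gripper_force: 29.8
```

Request:
{"name": "servo_tool", "arguments": {"commands": [[[1,0,0,0,0,0,0],[1,0,0,0,0,0,0],[1,0,0,0,0,0,0],[1,0,0,0,0,0,0],[1,0,0,0,0,0,0]]]}}

```text
time_s: 12.75
tcp_pos: [0.4648, -0.0668, 0.1981]
ee_rot: [[0.987, -0.158, 0.001], [-0.158, -0.987, 0.0], [0.001, -0.0, -1.0]]
wrist_force: [0.2, -0.4, -3.9]
gripper_width: 0.127
gripper_force: 29.8
```

```bash
python3 - <<'E'
from h import *
avg(8); st()
E
```

```text
avg Mloc [-0.043  0.036 -0.008] sd [0.018 0.028 0.036] F [ 0.52  0.22 -4.33]
t 13.15 p [ 0.465  -0.0669  0.1978] yaw -9.10 z [ 0.  0. -1.] F [ 1.03  0.85 -3.8 ] M [-0.063 -0.082 -0.025] Mloc [-0.049  0.091  0.025] g 0.126 29.8 J [ 12.   9. -24.  -0. -58.  69.]
```

First cartridge: moment after each tilt 0.009, 0.024 and 0.036, so it is sound. I'll take it to the apron before the leftmost lane and look from near.

```bash
python3 - <<'E'
from h import *
plan([(.48,.07,.17,-3),(.48,.1975,.15,3.2)])
E
```

```text
[-6.9, -137.5, 27.8, -0.0001, -0.0001, -0.1064]
[-6.7, -127.3, 20.0, 0.0, 0.0, -0.1082]
```

Request:
{"name": "servo_tool", "arguments": {"commands": [[[1,-1,-15,5,0,0,-0.02],[1,-3,-50,12,0,0,-0.05],[1,-5,-85,20,0,0,-0.08],[1,-6,-115,25,0,0,-0.1],[1,-6.9,-137.5,28,0,0,-0.106]]]}}

```text
time_s: 13.65
tcp_pos: [0.4801, 0.0717, 0.1695]
ee_rot: [[0.999, -0.051, 0.0], [-0.051, -0.999, 0.0], [0.0, -0.0, -1.0]]
wrist_force: [0.4, -0.8, -4.5]
gripper_width: 0.128
gripper_force: 29.8
```

Request:
{"name": "servo_tool", "arguments": {"commands": [[[1,-2,-35,5,0,0,-0.03],[1,-4,-75,12,0,0,-0.06],[1,-6,-110,18,0,0,-0.1],[1,-6.7,-127.3,20,0,0,-0.108],[1,-6.7,-127.3,20,0,0,-0.108]]]}}

```text
time_s: 14.15
tcp_pos: [0.4803, 0.1997, 0.1495]
ee_rot: [[0.998, 0.058, 0.0], [0.058, -0.998, 0.0], [0.0, -0.0, -1.0]]
wrist_force: [0.8, -1.6, -3.3]
gripper_width: 0.126
gripper_force: 29.7
```

Request:
{"name": "servo_tool", "arguments": {"commands": [[[1,0,0,0,0,0,0],[1,0,0,0,0,0,0],[1,0,0,0,0,0,0],[1,0,0,0,0,0,0],[1,0,0,0,0,0,0]]]}}

```text
time_s: 14.65
tcp_pos: [0.4801, 0.1969, 0.1501]
ee_rot: [[0.999, 0.054, 0.0], [0.054, -0.999, 0.0], [0.0, -0.0, -1.0]]
wrist_force: [-0.4, 0.4, -4.1]
gripper_width: 0.125
gripper_force: 29.8
```

```bash
python3 - <<'E'
from h import *
st(); snap("wrist","w2")
E
```

```text
t 14.65 p [0.4801 0.1969 0.1501] yaw 3.11 z [ 0.  0. -1.] F [-0.41  0.36 -4.05] M [-0.052 -0.012 -0.008] Mloc [-0.053  0.009  0.008] g 0.125 29.8 J [ 40.  16. -21.   0. -52.  53.]
```

View pics/w2.png

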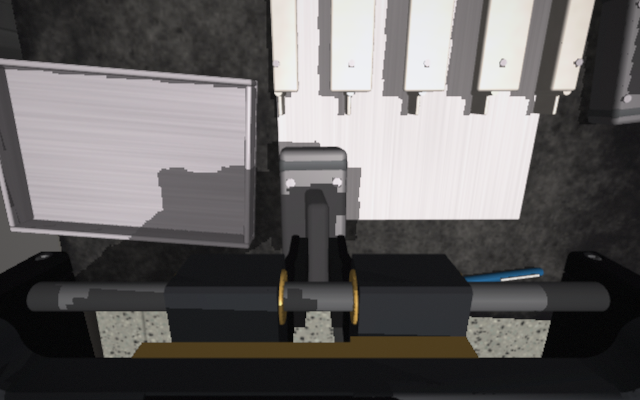

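The view shows the held cartridge level in front of the leftmost lane. Cap front corners are at (274,92)/(298,91), (331,90)/(371,90), (407,91)/(450,91), (479,91)/(525,91) and (552,90)/(581,90).

```bash
python3 - <<'E'
from h import *
d=ld("w2")
P=[px2w(d,u,v,.044) for u,v in [(274,92),(298,91),(331,90),(371,90),(407,91),(450,91),(479,91),(525,91),(552,90),(581,90)]]
print(np.round(P,4)[:,:2])
L=np.array([(P[i]+P[i+1])[:2]/2 for i in(1,3,5,7)]); print("lane slots",L.round(4))
a=np.polyfit(L[:,1],L[:,0],1)[0]; print("yaw",-np.degrees(np.arctan(a)))
# top camera: slot edges far end
for u,v in [(280,0),(296,0),(330,0),(373,0),(405,0),(449,0),(481,0),(533,0)]: print(px2w(d,u,v,.044)[:2].round(4),end=' ')
# apron front corners
print([px2w(d,u,v,.004)[:2].round(4) for u,v in[(521,220),(538,113)]])
# held cartridge: underside plane unknown; body top corners
for z in(.10,.12,.125,.13): print(z,[px2w(d,u,v,z)[:2].round(4) for u,v in[(281,160),(347,160)]])
E
```

```text
[[0.5656 0.235 ]
 [0.5673 0.2169]
 [0.5694 0.1919]
 [0.571  0.1617]
 [0.5718 0.1344]
 [0.5735 0.1019]
 [0.5747 0.0799]
 [0.5766 0.0451]
 [0.5784 0.0248]
 [0.5796 0.0029]]
lane slots [[0.5683 0.2044]
 [0.5714 0.1481]
 [0.5741 0.0909]
 [0.5775 0.0349]]
yaw 3.0665689666567975
[0.6271 0.2316] [0.6277 0.2204] [0.629  0.1966] [0.6306 0.1665] [0.6319 0.1441] [0.6336 0.1132] [0.6348 0.0908] [0.6368 0.0543] [array([ 0.4592, -0.0051]), array([0.5611, 0.0044])]
0.1 [array([0.5244, 0.2228]), array([0.5267, 0.1813])]
0.12 [array([0.5282, 0.2207]), array([0.5302, 0.1833])]
0.125 [array([0.5292, 0.2202]), array([0.5311, 0.1838])]
0.13 [array([0.5301, 0.2197]), array([0.532 , 0.1844])]
```

Request:
{"name": "servo_tool", "arguments": {"commands": [[[1,0,0,20,0,0,0],[1,0,0,40,0,0,0],[1,0,0,60,0,0,0],[1,0,0,72,0,0,0],[1,0,0,75,0,0,0]]]}}

```text
time_s: 15.2
tcp_pos: [0.4819, 0.2003, 0.0794]
ee_rot: [[0.998, 0.058, 0.005], [0.058, -0.998, 0.003], [0.005, -0.003, -1.0]]
wrist_force: [-16.9, 4.9, 37.3]
gripper_width: 0.135
gripper_force: 30.0
```

Request:
{"name": "servo_tool", "arguments": {"commands": [[[1,0,0,1,0,0,0],[1,0,0,2,0,0,0],[1,0,0,3,0,0,0],[1,0,0,4,0,0,0],[1,0,0,4,0,0,0]]]}}

```text
time_s: 15.7
tcp_pos: [0.483, 0.2005, 0.0786]
ee_rot: [[0.998, 0.06, 0.009], [0.06, -0.998, 0.005], [0.009, -0.005, -1.0]]
wrist_force: [-13.7, 1.6, 35.5]
gripper_width: 0.131
gripper_force: 30.1
```

Request:
{"name": "servo_tool", "arguments": {"commands": [[[1,0,0,1,0,0,0],[1,0,0,2,0,0,0],[1,0,0,3,0,0,0],[1,0,0,4,0,0,0],[1,0,0,4,0,0,0]]]}}

```text
time_s: 16.2
tcp_pos: [0.4854, 0.2007, 0.0758]
ee_rot: [[0.998, 0.061, 0.014], [0.061, -0.998, 0.006], [0.014, -0.005, -1.0]]
wrist_force: [-7.9, -1.3, 36.6]
gripper_width: 0.133
gripper_force: 30.1
```

Request:
{"name": "servo_tool", "arguments": {"commands": [[[1,0,0,-3,0,0,0],[1,0,0,-6,0,0,0],[1,0,0,-9,0,0,0],[1,0,0,-9,0,0,0],[1,0,0,-9,0,0,0]]]}}

```text
time_s: 16.7
tcp_pos: [0.4794, 0.1972, 0.076]
ee_rot: [[0.998, 0.055, -0.001], [0.055, -0.998, -0.001], [-0.001, 0.001, -1.0]]
wrist_force: [-4.2, 1.0, 6.1]
gripper_width: 0.139
gripper_force: 30.0
```

```bash
python3 - <<'E'
from h import *
st(); snap("wrist","w3"); snap("side","s3")
a=ld("w3")["p"][60:300,180:480]; b=ld("s3")["p"][130:230,210:360]
a=cv2.resize(a,(560,448)); b=cv2.resize(b,(672,448),interpolation=cv2.INTER_CUBIC)
cv2.imwrite("pics/m3.png",cv2.resize(np.hstack([a,b]),(800,291)))
cv2.imwrite("pics/m3.png",np.vstack([cv2.resize(a,(380,300)),cv2.resize(b,(380,300))]))
E
```

```text
t 16.7 p [0.4794 0.1972 0.076 ] yaw 3.18 z [-0.001 -0.001 -1.   ] F [-4.17  0.97  6.1 ] M [0.109 1.041 0.068] Mloc [ 0.166 -1.034 -0.069] g 0.139 30.0 J [ 40.  22. -26.  -0. -42.  53.]
```

View pics/m3.png

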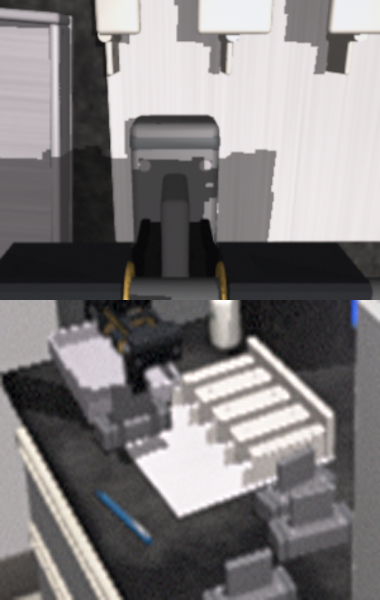

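The cartridge seems pitched in the grip (front end up), touching down at the rear early. I'll let it down flat on the apron and regrip it lower.

Request:
{"name": "servo_tool", "arguments": {"commands": [[[1,3,0,-3,0,0,0],[1,6,0,-4,0,0,0],[1,8,0,-3,0,0,0],[1,8,0,-2,0,0,0],[1,8,0,0,0,0,0]]]}}

```text
time_s: 17.3
tcp_pos: [0.4876, 0.1975, 0.0759]
ee_rot: [[0.998, 0.055, -0.001], [0.055, -0.998, -0.001], [-0.001, 0.001, -1.0]]
wrist_force: [-5.2, -0.9, 12.5]
gripper_width: 0.133
gripper_force: 30.0
```

Request:
{"name": "servo_tool", "arguments": {"commands": [[[0.85,0,0,0,0,0,0],[0.8,0,0,0,0,0,0],[0.75,0,0,0,0,0,0],[0.6,0,0,0,0,0,0],[0.5,0,0,0,0,0,0]]]}}

```text
time_s: 17.8
tcp_pos: [0.4882, 0.1981, 0.076]
ee_rot: [[0.998, 0.055, 0.001], [0.055, -0.998, 0.0], [0.001, -0.0, -1.0]]
wrist_force: [-0.5, -0.4, 0.4]
gripper_width: 0.346
gripper_force: 0.0
```

Request:
{"name": "servo_tool", "arguments": {"commands": [[[0.5,0,0,-20,0,0,0],[0.5,0,0,-50,0,0,0],[0.5,0,0,-75,0,0,0],[0.5,0,0,-75,0,0,0],[0.5,0,0,-75,0,0,0]]]}}

```text
time_s: 18.3
tcp_pos: [0.488, 0.198, 0.1512]
ee_rot: [[0.998, 0.055, 0.001], [0.055, -0.998, 0.001], [0.001, -0.001, -1.0]]
wrist_force: [-0.1, -0.3, 0.4]
gripper_width: 0.499
gripper_force: 0.0
```

```bash
python3 - <<'E'
from h import *
st(); snap("wrist","w4")
E
```

```text
t 18.3 p [0.488  0.198  0.1512] yaw 3.15 z [ 0.001  0.001 -1.   ] F [-0.12 -0.28  0.39] M [-0.078  0.037  0.02 ] Mloc [-0.076 -0.041 -0.02 ] g 0.499 0.0 J [ 40.  17. -20.  -0. -53.  53.]
```

View pics/w4.png

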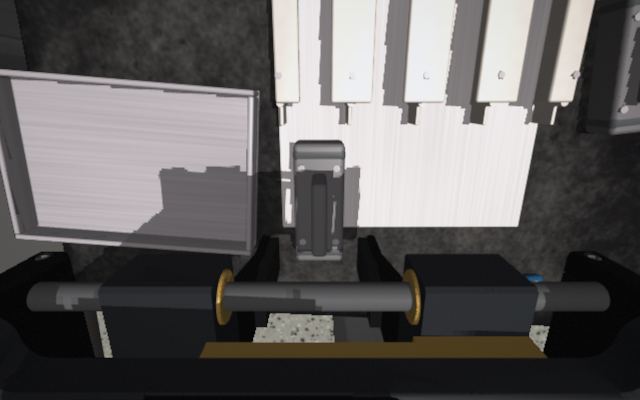

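```bash
python3 - <<'E'
from h import *
d=ld("w4"); print("cam",(-d["R"].T@d["t"]).round(3))
P=[px2w(d,u,v,.034)[:2].round(4) for u,v in[(294,158),(344,158),(344,258),(294,258)]]; print(P)
def c3(x,y,yaw,zs):
    c,s=np.cos(np.radians(yaw)),np.sin(np.radians(yaw))
    return [[w2px(d,(x+c*a-s*b,y+s*a+c*b,z)).round(0).tolist() for a,b in((.055,.022),(.055,-.022),(-.055,-.022),(-.055,.022))] for z in zs]
print(c3(.486,.200,3,(.034,.004)))
E
python3 - <<'E'
import sys; sys.path.insert(0,'.')
from h import *
b=ld("w4")["p"][125:285,260:380]; cv2.imwrite('pics/c4.png',cv2.resize(b,None,fx=3.5,fy=3.5,interpolation=cv2.INTER_CUBIC))
E
```

```text
cam [0.57  0.203 0.302]
[array([0.5219, 0.2202]), array([0.5242, 0.1782]), array([0.4312, 0.1709]), array([0.4287, 0.2171])]
[[[289.0, 136.0], [342.0, 136.0], [339.0, 257.0], [292.0, 257.0]], [[292.0, 133.0], [340.0, 133.0], [338.0, 243.0], [294.0, 243.0]]]
```

View pics/c4.png

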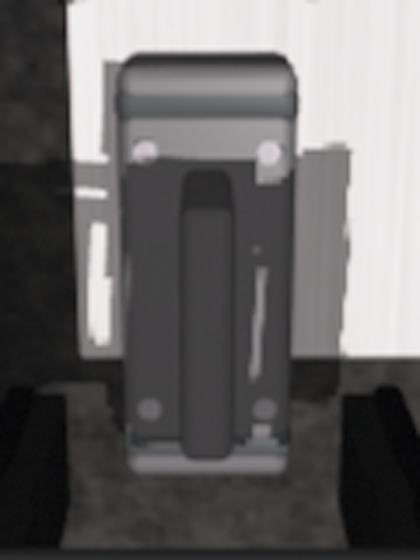

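```bash
python3 - <<'E'
from h import *
from scipy.optimize import least_squares
d=ld("w4")
pts=np.array([(.055,.022,.03),(.055,-.022,.03),(-.055,-.022,.03),(-.055,.022,.03),(.03,.006,.07),(.03,-.006,.07),(-.03,-.006,.07),(-.03,.006,.07),(.03,.006,.03),(.03,-.006,.03)])
g=lambda u,v:(260+u/3.5,125+v/3.5)
obs=np.array([g(118,115),g(297,115),g(290,455),g(128,455),g(183,205),g(232,205),g(228,458),g(184,458),g(183,172),g(230,172)])
def pr(q):
    R=Ro.from_euler('ZYX',q[3:6]).as_matrix(); return np.array([w2px(d,R@p+q[:3]) for p in pts])
print(pr([.486,.2,.004,.055,0,0]).round(0).tolist()); print(obs.round(0).tolist())
s=least_squares(lambda q:(pr(q)-obs).ravel(),[.48,.2,.01,.05,0,0],loss='soft_l1')
print(s.x.round(4),np.degrees(s.x[3:]).round(1)); print((pr(s.x)-obs).round(1).tolist())
E
```

```text
[[289.0, 136.0], [342.0, 136.0], [340.0, 257.0], [292.0, 257.0], [307.0, 177.0], [324.0, 177.0], [323.0, 252.0], [308.0, 252.0], [309.0, 166.0], [323.0, 166.0]]
[[294.0, 158.0], [345.0, 158.0], [343.0, 255.0], [297.0, 255.0], [312.0, 184.0], [326.0, 184.0], [325.0, 256.0], [313.0, 256.0], [312.0, 174.0], [326.0, 174.0]]
[ 0.475   0.1961 -0.0179  0.0564 -0.0232 -0.0061] [ 3.2 -1.3 -0.3]
[[0.9, -10.7], [-1.1, -10.7], [-1.7, 1.6], [0.7, 1.5], [-0.7, 3.0], [0.3, 3.0], [0.9, -2.5], [-0.4, -2.5], [0.4, 0.2], [-0.0, 0.2]]
```

The fit shows the cartridge lies flat on the apron near (0.477, 0.197). The first grip closed too late during the lift and held only the fin's top. I'll regrip properly and repeat the tilt test higher up.

Request:
{"name": "servo_tool", "arguments": {"commands": [[[0.5,-5,0,25,0,0,0],[0.5,-9,0,50,0,0,0],[0.5,-9,0,75,0,0,0],[0.5,-9,0,90,0,0,0],[0.5,-9,0,92,0,0,0]]]}}

```text
time_s: 18.85
tcp_pos: [0.477, 0.1959, 0.0557]
ee_rot: [[0.998, 0.055, -0.006], [0.055, -0.998, -0.004], [-0.006, 0.004, -1.0]]
wrist_force: [0.7, -0.6, 0.0]
gripper_width: 0.499
gripper_force: 0.0
```

Request:
{"name": "servo_tool", "arguments": {"commands": [[[1,0,0,0,0,0,0],[1,0,0,0,0,0,0],[1,0,0,0,0,0,0],[1,0,0,0,0,0,0],[1,0,0,0,0,0,0]]]}}

```text
time_s: 19.35
tcp_pos: [0.4792, 0.1975, 0.0594]
ee_rot: [[0.998, 0.055, 0.001], [0.055, -0.998, 0.001], [0.001, -0.0, -1.0]]
wrist_force: [1.2, -2.6, -1.3]
gripper_width: 0.135
gripper_force: 30.1
```

Request:
{"name": "servo_tool", "arguments": {"commands": [[[1,0,0,0,0,0,0],[1,0,0,0,0,0,0],[1,0,0,0,0,0,0],[1,0,0,0,0,0,0],[1,0,0,0,0,0,0]]]}}

```text
time_s: 19.85
tcp_pos: [0.4791, 0.1975, 0.0593]
ee_rot: [[0.998, 0.055, 0.0], [0.055, -0.998, 0.0], [0.0, -0.0, -1.0]]
wrist_force: [-1.7, -0.3, 5.8]
gripper_width: 0.136
gripper_force: 30.0
```

Request:
{"name": "servo_tool", "arguments": {"commands": [[[1,0,0,-20,0,0,0],[1,0,0,-50,0,0,0],[1,0,0,-90,0,0,0],[1,0,0,-120,0,0,0],[1,0,0,-140,0,0,0]]]}}

```text
time_s: 20.35
tcp_pos: [0.4789, 0.1976, 0.1999]
ee_rot: [[0.998, 0.055, 0.001], [0.055, -0.998, 0.001], [0.001, -0.001, -1.0]]
wrist_force: [0.6, 0.7, -5.0]
gripper_width: 0.135
gripper_force: 30.0
```

```bash
python3 - <<'E'
from h import *
st()
E
```

```text
t 20.35 p [0.4789 0.1976 0.1999] yaw 3.14 z [ 0.001  0.001 -1.   ] F [ 0.61  0.71 -5.  ] M [ 0.044 -0.138 -0.046] Mloc [0.036 0.14  0.046] g 0.135 30.0 J [ 40.  13. -17.  -0. -59.  53.]
```

Request:
{"name": "servo_tool", "arguments": {"commands": [[[1,0,0,0,0,-0.13,0],[1,0,0,0,0,-0.26,0],[1,0,0,0,0,-0.4,0],[1,0,0,0,0,-0.45,0],[1,0,0,0,0,-0.45,0]]]}}

```text
time_s: 20.85
tcp_pos: [0.4798, 0.1974, 0.1954]
ee_rot: [[0.898, 0.053, -0.437], [0.047, -0.999, -0.024], [-0.438, 0.001, -0.899]]
wrist_force: [-0.6, 0.5, -4.5]
gripper_width: 0.135
gripper_force: 30.0
```

Request:
{"name": "servo_tool", "arguments": {"commands": [[[1,0,0,0,0,0,0],[1,0,0,0,0,0,0],[1,0,0,0,0,0,0],[1,0,0,0,0,0,0],[1,0,0,0,0,0.05,0]]]}}

```text
time_s: 21.35
tcp_pos: [0.4793, 0.1975, 0.1984]
ee_rot: [[0.92, 0.055, -0.388], [0.051, -0.998, -0.021], [-0.388, -0.0, -0.921]]
wrist_force: [-0.7, 0.1, -3.9]
gripper_width: 0.135
gripper_force: 30.0
```

Request:
{"name": "servo_tool", "arguments": {"commands": [[[1,0,0,0,0,0.13,0],[1,0,0,0,0,0.26,0],[1,0,0,0,0,0.36,0],[1,0,0,0,0,0.4,0],[1,0,0,0,0,0.4,0]]]}}

```text
time_s: 21.85
tcp_pos: [0.4767, 0.1967, 0.1996]
ee_rot: [[0.998, 0.057, -0.001], [0.057, -0.998, -0.0], [-0.001, 0.0, -1.0]]
wrist_force: [-0.6, 0.7, -4.4]
gripper_width: 0.137
gripper_force: 30.0
```

```bash
python3 - <<'E'
from h import *
avg(6); st()
E
```

```text
avg Mloc [-0.025  0.018 -0.021] sd [0.027 0.015 0.031] F [ 0.32 -0.06 -4.39]
t 22.15 p [0.4795 0.1975 0.1986] yaw 3.13 z [-0.001 -0.    -1.   ] F [-0.06 -1.09 -5.17] M [-0.001 -0.01  -0.023] Mloc [-0.001  0.01   0.023] g 0.14 30.0 J [ 40.  13. -17.  -0. -59.  53.]
```

Request:
{"name": "servo_tool", "arguments": {"commands": [[[1,0,0,0,0,0.13,0],[1,0,0,0,0,0.26,0],[1,0,0,0,0,0.4,0],[1,0,0,0,0,0.45,0],[1,0,0,0,0,0.45,0]]]}}

```text
time_s: 22.65
tcp_pos: [0.4763, 0.1948, 0.1963]
ee_rot: [[0.9, 0.056, 0.432], [0.053, -0.998, 0.02], [0.432, 0.005, -0.902]]
wrist_force: [-0.0, -1.1, -4.9]
gripper_width: 0.137
gripper_force: 30.0
```

Request:
{"name": "servo_tool", "arguments": {"commands": [[[1,0,0,0,0,0,0],[1,0,0,0,0,0,0],[1,0,0,0,0,0,0],[1,0,0,0,0,0,0],[1,0,0,0,0,-0.05,0]]]}}

```text
time_s: 23.15
tcp_pos: [0.4779, 0.1954, 0.1976]
ee_rot: [[0.921, 0.055, 0.386], [0.052, -0.998, 0.018], [0.386, 0.003, -0.922]]
wrist_force: [1.3, -2.5, -4.7]
gripper_width: 0.135
gripper_force: 30.0
```

Request:
{"name": "servo_tool", "arguments": {"commands": [[[1,0,0,0,0,-0.13,0],[1,0,0,0,0,-0.26,0],[1,0,0,0,0,-0.36,0],[1,0,0,0,0,-0.4,0],[1,0,0,0,0,-0.4,0]]]}}

```text
time_s: 23.65
tcp_pos: [0.4811, 0.1986, 0.1988]
ee_rot: [[0.999, 0.054, 0.001], [0.054, -0.999, 0.002], [0.001, -0.001, -1.0]]
wrist_force: [0.5, -0.6, -4.8]
gripper_width: 0.137
gripper_force: 30.0
```

```bash
python3 - <<'E'
from h import *
avg(6); st()
E
```

```text
avg Mloc [-0.044 -0.029 -0.006] sd [0.044 0.016 0.027] F [-0.12 -0.4  -4.45]
t 23.95 p [0.4783 0.1972 0.1989] yaw 3.20 z [ 0. -0. -1.] F [ 0.69 -0.06 -4.55] M [ 0.035  0.033 -0.031] Mloc [ 0.037 -0.031  0.031] g 0.136 30.0 J [ 40.  13. -18.   0. -59.  53.]
```

Sound: 0.018 against −0.029. Lowering to the apron, then sliding in.

Request:
{"name": "servo_tool", "arguments": {"commands": [[[1,0,-1,40,0,0,0],[1,0,-1,80,0,0,0],[1,0,-1,115,0,0,0],[1,0,-1,130,0,0,0],[1,0,-1,136,0,0,0]]]}}

```text
time_s: 24.45
tcp_pos: [0.4777, 0.1977, 0.0613]
ee_rot: [[0.998, 0.056, -0.002], [0.056, -0.998, -0.002], [-0.003, 0.002, -1.0]]
wrist_force: [-0.4, 0.3, -4.1]
gripper_width: 0.134
gripper_force: 30.0
```

Request:
{"name": "servo_tool", "arguments": {"commands": [[[1,0,0,0,0,0,0],[1,0,0,1,0,0,0],[1,0,0,1.5,0,0,0],[1,0,0,1.5,0,0,0],[1,0,0,1.5,0,0,0]]]}}

```text
time_s: 24.95
tcp_pos: [0.4792, 0.1987, 0.062]
ee_rot: [[0.998, 0.055, 0.001], [0.055, -0.998, 0.001], [0.001, -0.001, -1.0]]
wrist_force: [0.9, -0.3, -4.8]
gripper_width: 0.138
gripper_force: 30.0
```

Request:
{"name": "servo_tool", "arguments": {"commands": [[[1,8,0,0,0,0,0],[1,16,0,0,0,0,0],[1,24,0,0,0,0,0],[1,32,0,0,0,0,0],[1,40,0,0,0,0,0]]]}}

```text
time_s: 25.45
tcp_pos: [0.5198, 0.2006, 0.0612]
ee_rot: [[0.998, 0.055, 0.0], [0.055, -0.998, 0.0], [0.0, -0.0, -1.0]]
wrist_force: [-0.2, -0.3, -4.6]
gripper_width: 0.128
gripper_force: 30.0
```

```bash
python3 - <<'E'
from h import *
st()
E
```

```text
t 25.45 p [0.5198 0.2006 0.0612] yaw 3.15 z [ 0.  0. -1.] F [-0.16 -0.27 -4.58] M [-0.035  0.02   0.054] Mloc [-0.034 -0.022 -0.054] g 0.128 30.0 J [ 38.  26. -21.   0. -42.  55.]
```

Request:
{"name": "servo_tool", "arguments": {"commands": [[[1,8,0,0,0,0,0],[1,16,0,0,0,0,0],[1,24,0,0,0,0,0],[1,32,0,0,0,0,0],[1,40,0,0,0,0,0]]]}}

```text
time_s: 25.95
tcp_pos: [0.5595, 0.2029, 0.0613]
ee_rot: [[0.998, 0.055, 0.0], [0.055, -0.998, 0.0], [0.0, -0.0, -1.0]]
wrist_force: [-1.1, -0.1, -4.3]
gripper_width: 0.137
gripper_force: 30.0
```

Request:
{"name": "servo_tool", "arguments": {"commands": [[[1,8,0,0,0,0,0],[1,16,0,0,0,0,0],[1,24,0,0,0,0,0],[1,32,0,0,0,0,0],[1,40,0,0,0,0,0]]]}}

```text
time_s: 26.45
tcp_pos: [0.5994, 0.2051, 0.0613]
ee_rot: [[0.998, 0.055, 0.0], [0.055, -0.998, 0.0], [0.0, -0.0, -1.0]]
wrist_force: [-0.5, -0.2, -3.7]
gripper_width: 0.135
gripper_force: 30.0
```

Request:
{"name": "servo_tool", "arguments": {"commands": [[[1,6,0,0,0,0,0],[1,12,0,0,0,0,0],[1,18,0,0,0,0,0],[1,23,0,0,0,0,0],[1,25,0,0,0,0,0]]]}}

```text
time_s: 26.95
tcp_pos: [0.6243, 0.2065, 0.0614]
ee_rot: [[0.998, 0.055, 0.0], [0.055, -0.998, 0.0], [0.001, -0.0, -1.0]]
wrist_force: [0.3, -0.2, -4.3]
gripper_width: 0.138
gripper_force: 30.0
```

```bash
python3 - <<'E'
from h import *
st()
E
```

```text
t 26.95 p [0.6243 0.2065 0.0614] yaw 3.16 z [ 0.  0. -1.] F [ 0.27 -0.18 -4.28] M [0.028 0.013 0.024] Mloc [ 0.029 -0.011 -0.024] g 0.138 30.0 J [ 32.  34.  -6.   0. -50.  61.]
```

Request:
{"name": "servo_tool", "arguments": {"commands": [[[1,1,0,0,0,0,0],[1,2,0,0,0,0,0],[1,3,0,0,0,0,0],[1,4,0,0,0,0,0],[1,5,0,0,0,0,0]]]}}

```text
time_s: 27.45
tcp_pos: [0.6283, 0.2066, 0.0614]
ee_rot: [[0.998, 0.055, -0.001], [0.055, -0.998, -0.0], [-0.001, 0.0, -1.0]]
wrist_force: [-2.8, 0.4, -4.1]
gripper_width: 0.138
gripper_force: 30.0
```

Request:
{"name": "servo_tool", "arguments": {"commands": [[[1,1,0,0,0,0,0],[1,2,0,0,0,0,0],[1,3,0,0,0,0,0],[1,3,0,0,0,0,0],[1,3,0,0,0,0,0]]]}}

```text
time_s: 27.95
tcp_pos: [0.6285, 0.2064, 0.0611]
ee_rot: [[0.998, 0.055, -0.007], [0.055, -0.998, -0.002], [-0.007, 0.002, -1.0]]
wrist_force: [-9.2, 1.0, 1.0]
gripper_width: 0.132
gripper_force: 30.0
```

Request:
{"name": "servo_tool", "arguments": {"commands": [[[1,-2,0,1,0,0,0],[1,-2,0,2,0,0,0],[1,-2,0,3,0,0,0],[0.8,-2,0,3,0,0,0],[0.6,-2,0,3,0,0,0]]]}}

```text
time_s: 28.45
tcp_pos: [0.6314, 0.2074, 0.06]
ee_rot: [[0.998, 0.056, 0.004], [0.056, -0.998, 0.002], [0.005, -0.001, -1.0]]
wrist_force: [0.8, 0.7, -0.0]
gripper_width: 0.224
gripper_force: 0.0
```

Request:
{"name": "servo_tool", "arguments": {"commands": [[[0.55,0,0,0,0,0,0],[0.55,0,0,-15,0,0,0],[0.55,0,0,-45,0,0,0],[0.55,0,0,-80,0,0,0],[0.55,0,0,-90,0,0,0]]]}}

```text
time_s: 28.95
tcp_pos: [0.6326, 0.2078, 0.1545]
ee_rot: [[0.998, 0.056, 0.01], [0.056, -0.998, 0.004], [0.01, -0.003, -1.0]]
wrist_force: [0.9, 0.3, 1.0]
gripper_width: 0.445
gripper_force: 0.0
```

```bash
python3 - <<'E'
from h import *
st(); 
plan([(.61,.06,.15,8),(.6102,-.0589,.15,9.9)])
E
```

```text
t 28.95 p [0.6326 0.2078 0.1545] yaw 3.22 z [ 0.01   0.004 -1.   ] F [0.93 0.28 0.95] M [ 0.041 -0.084 -0.019] Mloc [0.036 0.086 0.019] g 0.445 0.0 J [ 32.  29.   0.   0. -60.  61.]
[-30.9, 146.3, 3.7, -0.0028, -0.0099, -0.0835]
[-16.3, 117.8, 0.0, 0.0, 0.0, -0.0332]
```

Request:
{"name": "servo_tool", "arguments": {"commands": [[[0.55,-31,146.3,4,0,0,-0.083],[0.55,-31,146.3,4,0,0,-0.083],[0.55,-31,146.3,4,0,0,-0.083],[0.55,-31,146.3,4,0,0,-0.083],[0.55,-31,146.3,4,0,0,-0.083]]]}}

```text
time_s: 29.45
tcp_pos: [0.6071, 0.0577, 0.1451]
ee_rot: [[0.991, 0.136, 0.001], [0.136, -0.991, 0.0], [0.001, -0.0, -1.0]]
wrist_force: [1.1, 0.4, -0.5]
gripper_width: 0.45
gripper_force: 0.0
```

Request:
{"name": "servo_tool", "arguments": {"commands": [[[0.55,-16,117.8,0,0,0,-0.033],[0.55,-16,117.8,0,0,0,-0.033],[0.55,-16,117.8,0,0,0,-0.033],[0.55,-16,117.8,0,0,0,-0.033],[0.55,-16,117.8,0,0,0,-0.033]]]}}

```text
time_s: 29.95
tcp_pos: [0.6078, -0.0591, 0.1445]
ee_rot: [[0.985, 0.171, 0.001], [0.171, -0.985, 0.0], [0.001, -0.0, -1.0]]
wrist_force: [0.9, -0.0, 0.1]
gripper_width: 0.452
gripper_force: 0.0
```

```bash
python3 - <<'E'
from h import *
st(); snap("wrist","w5"); snap("top","t5"); plan([(.6102,-.0589,.055,9.9)])
p=ld("t5")["p"][145:270,215:425]; q=ld("w5")["p"]
cv2.imwrite("pics/m5.png",np.vstack([cv2.resize(p,(504,300),interpolation=cv2.INTER_CUBIC),cv2.resize(q[:300],(504,236))]))
cv2.imwrite("pics/t5.png",0*p)
d=ld("w5")
def c3(x,y,yaw,z):
    c,s=np.cos(np.radians(yaw)),np.sin(np.radians(yaw))
    return [w2px(d,(x+c*a-s*b,y+s*a+c*b,z)).round(0).tolist() for a,b in((.055,.022),(.055,-.022),(-.055,-.022),(-.055,.022))]
print(c3(.6102,-.0589,9.9,.03))
E
```

```text
t 29.95 p [ 0.6078 -0.0591  0.1445] yaw 9.84 z [ 0.001  0.    -1.   ] F [ 0.9  -0.03  0.07] M [-0.015  0.04  -0.006] Mloc [-0.008 -0.042  0.006] g 0.452 0.0 J [ 10.  25.  -9.  -0. -56.  90.]
[2.3, 1.0, 89.4, -0.0002, -0.0006, 0.0004]
[[291.0, 131.0], [345.0, 131.0], [342.0, 254.0], [294.0, 254.0]]
```

View pics/m5.png

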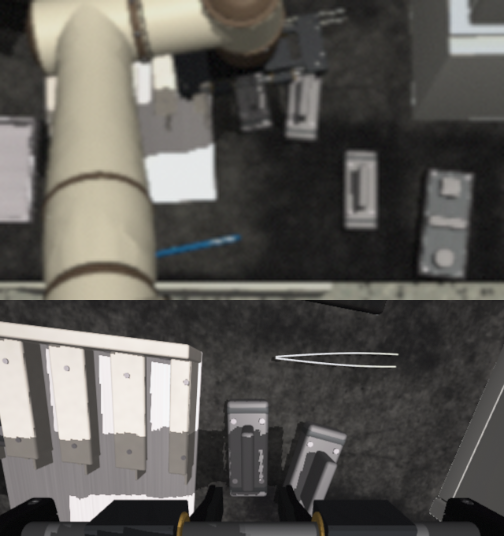

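Both views show cartridge 1 where predicted, centred between the fingers (u 289–343). I'll grip it and lift to 0.2.

Request:
{"name": "servo_tool", "arguments": {"commands": [[[0.55,1,0.5,25,0,0,0],[0.55,2,1,50,0,0,0],[0.55,2,1,75,0,0,0],[0.55,2,1,87,0,0,0],[0.55,2,1,89,0,0,0]]]}}

```text
time_s: 30.55
tcp_pos: [0.6086, -0.0595, 0.0537]
ee_rot: [[0.985, 0.172, -0.003], [0.172, -0.985, -0.0], [-0.003, -0.0, -1.0]]
wrist_force: [0.4, -0.4, 0.1]
gripper_width: 0.45
gripper_force: 0.0
```

Request:
{"name": "servo_tool", "arguments": {"commands": [[[0.55,0,0,0,0,0,0],[1,0,0,0,0,0,0],[1,0,0,0,0,0,0],[1,0,0,0,0,0,0],[1,0,0,0,0,0,0]]]}}

```text
time_s: 31.05
tcp_pos: [0.6098, -0.0601, 0.0562]
ee_rot: [[0.985, 0.17, 0.002], [0.17, -0.985, 0.001], [0.002, -0.001, -1.0]]
wrist_force: [-1.8, 3.5, 2.7]
gripper_width: 0.173
gripper_force: 1.7
```

Request:
{"name": "servo_tool", "arguments": {"commands": [[[1,0,0,0,0,0,0],[1,0,0,0,0,0,0],[1,0,0,0,0,0,0],[1,0,0,0,0,0,0],[1,0,0,0,0,0,0]]]}}

```text
time_s: 31.55
tcp_pos: [0.6091, -0.0605, 0.0553]
ee_rot: [[0.985, 0.17, -0.0], [0.17, -0.985, 0.0], [-0.0, -0.0, -1.0]]
wrist_force: [-1.7, 2.1, 0.8]
gripper_width: 0.131
gripper_force: 30.0
```

Request:
{"name": "servo_tool", "arguments": {"commands": [[[1,0,0,-20,0,0,0],[1,0,0,-50,0,0,0],[1,0,0,-90,0,0,0],[1,0,0,-120,0,0,0],[1,0,0,-140,0,0,0]]]}}

```text
time_s: 32.05
tcp_pos: [0.6097, -0.0609, 0.197]
ee_rot: [[0.985, 0.17, 0.002], [0.17, -0.985, 0.0], [0.002, 0.0, -1.0]]
wrist_force: [1.0, 0.1, -4.8]
gripper_width: 0.134
gripper_force: 30.0
```

```bash
python3 - <<'E'
from h import *
st();plan([(.55,-.06,.2,5)])
E
```

```text
t 32.05 p [ 0.6097 -0.0609  0.197 ] yaw 9.79 z [ 0.002  0.    -1.   ] F [ 0.98  0.11 -4.8 ] M [-0.095 -0.037 -0.014] Mloc [-0.1    0.02   0.014] g 0.134 30.0 J [  9.  22.  -5.   0. -63.  90.]
[-58.6, -11.0, -3.1, 0.0001, -0.0019, 0.0836]
```

Request:
{"name": "servo_tool", "arguments": {"commands": [[[1,0,0,0,0,-0.13,0],[1,0,0,0,0,-0.26,0],[1,0,0,0,0,-0.4,0],[1,0,0,0,0,-0.45,0],[1,0,0,0,0,-0.45,0]]]}}

```text
time_s: 32.55
tcp_pos: [0.61, -0.0603, 0.1913]
ee_rot: [[0.886, 0.17, -0.432], [0.153, -0.985, -0.074], [-0.438, -0.001, -0.899]]
wrist_force: [-0.2, 0.7, -4.3]
gripper_width: 0.134
gripper_force: 30.0
```

Request:
{"name": "servo_tool", "arguments": {"commands": [[[1,0,0,0,0,0,0],[1,0,0,0,0,0,0],[1,0,0,0,0,0,0],[1,0,0,0,0,0,0],[1,0,0,0,0,0.05,0]]]}}

```text
time_s: 33.05
tcp_pos: [0.6095, -0.0604, 0.1945]
ee_rot: [[0.908, 0.17, -0.383], [0.157, -0.985, -0.066], [-0.389, -0.0, -0.921]]
wrist_force: [-0.0, -0.2, -5.1]
gripper_width: 0.137
gripper_force: 30.0
```

Request:
{"name": "servo_tool", "arguments": {"commands": [[[1,0,0,0,0,0.13,0],[1,0,0,0,0,0.26,0],[1,0,0,0,0,0.36,0],[1,0,0,0,0,0.4,0],[1,0,0,0,0,0.4,0]]]}}

```text
time_s: 33.55
tcp_pos: [0.6073, -0.061, 0.1969]
ee_rot: [[0.985, 0.17, 0.0], [0.17, -0.985, 0.0], [0.0, -0.0, -1.0]]
wrist_force: [-0.1, 0.4, -4.2]
gripper_width: 0.134
gripper_force: 30.0
```

```bash
python3 - <<'E'
from h import *
avg(6); st()
E
```

```text
avg Mloc [-0.053  0.004 -0.008] sd [0.025 0.024 0.027] F [-0.28  0.06 -4.62]
t 33.85 p [ 0.6097 -0.0605  0.1948] yaw 9.82 z [-0.001 -0.    -1.   ] F [ 0.02 -0.47 -5.25] M [-0.094 -0.031  0.026] Mloc [-0.098  0.015 -0.026] g 0.131 30.0 J [  9.  23.  -5.  -0. -63.  90.]
```

Request:
{"name": "servo_tool", "arguments": {"commands": [[[1,0,0,0,0,0.13,0],[1,0,0,0,0,0.26,0],[1,0,0,0,0,0.4,0],[1,0,0,0,0,0.45,0],[1,0,0,0,0,0.45,0]]]}}

```text
time_s: 34.35
tcp_pos: [0.6067, -0.0611, 0.1938]
ee_rot: [[0.89, 0.17, 0.424], [0.153, -0.985, 0.074], [0.43, -0.0, -0.903]]
wrist_force: [-0.6, -0.2, -4.8]
gripper_width: 0.129
gripper_force: 30.0
```

Request:
{"name": "servo_tool", "arguments": {"commands": [[[1,0,0,0,0,0,0],[1,0,0,0,0,0,0],[1,0,0,0,0,0,0],[1,0,0,0,0,0,0],[1,0,0,0,0,-0.05,0]]]}}

```text
time_s: 34.85
tcp_pos: [0.6081, -0.0607, 0.1944]
ee_rot: [[0.909, 0.17, 0.38], [0.157, -0.985, 0.066], [0.386, -0.001, -0.922]]
wrist_force: [-0.0, 0.4, -4.6]
gripper_width: 0.136
gripper_force: 30.0
```

Request:
{"name": "servo_tool", "arguments": {"commands": [[[1,0,0,0,0,-0.13,0],[1,0,0,0,0,-0.26,0],[1,0,0,0,0,-0.36,0],[1,0,0,0,0,-0.4,0],[1,0,0,0,0,-0.4,0]]]}}

```text
time_s: 35.35
tcp_pos: [0.6114, -0.0601, 0.1946]
ee_rot: [[0.985, 0.171, 0.001], [0.171, -0.985, 0.0], [0.001, -0.0, -1.0]]
wrist_force: [-0.4, -0.1, -5.0]
gripper_width: 0.134
gripper_force: 30.0
```

```bash
python3 - <<'E'
from h import *
avg(6); st(); snap("top","t6")
E
```

```text
avg Mloc [-0.061 -0.043  0.007] sd [0.032 0.045 0.038] F [-0.37  0.12 -4.56]
t 35.65 p [ 0.609  -0.0607  0.1957] yaw 9.80 z [ 0.001  0.    -1.   ] F [-0.44  0.46 -4.42] M [-0.052 -0.011 -0.024] Mloc [-0.053  0.002  0.024] g 0.138 30.0 J [  9.  22.  -5.  -0. -63.  90.]
```

Sound (0.004 against −0.043, the same small artefact as before, not 0.15). It goes into the second lane.

```bash
python3 - <<'E'
from h import *
A=(.52,.05,.17,5);B=(.4815,.1427,.13,3.15)
plan([A]); plan([B,(.4815,.1427,.0612,3.15)],A)
E
```

```text
[-68.9, -124.2, 25.7, -0.0002, -0.0012, 0.0839]
[-30.3, -95.7, 40.0, 0.0, 0.0, 0.0323]
[0.0, 0.0, 68.8, 0.0, 0.0, 0.0]
```

Request:
{"name": "servo_tool", "arguments": {"commands": [[[1,-10,-18,5,0,0,0.015],[1,-28,-50,10,0,0,0.04],[1,-46,-85,18,0,0,0.06],[1,-60,-110,23,0,0,0.08],[1,-69,-124.2,25.7,0,0,0.084]]]}}

```text
time_s: 36.2
tcp_pos: [0.5184, 0.0512, 0.1697]
ee_rot: [[0.996, 0.088, 0.0], [0.088, -0.996, 0.001], [0.0, -0.001, -1.0]]
wrist_force: [-0.4, -1.0, -4.7]
gripper_width: 0.136
gripper_force: 30.0
```

Request:
{"name": "servo_tool", "arguments": {"commands": [[[1,-8,-25,10,0,0,0.01],[1,-16,-50,20,0,0,0.02],[1,-24,-75,30,0,0,0.03],[1,-30,-92,38,0,0,0.032],[1,-30.3,-95.7,40,0,0,0.032]]]}}

```text
time_s: 36.7
tcp_pos: [0.4806, 0.1439, 0.1294]
ee_rot: [[0.998, 0.057, -0.0], [0.057, -0.998, 0.0], [-0.0, -0.0, -1.0]]
wrist_force: [0.4, -0.7, -4.4]
gripper_width: 0.137
gripper_force: 30.0
```

Request:
{"name": "servo_tool", "arguments": {"commands": [[[1,0,0,5,0,0,0],[1,0,0,25,0,0,0],[1,0,0,45,0,0,0],[1,0,0,60,0,0,0],[1,0,0,66,0,0,0]]]}}

```text
time_s: 37.2
tcp_pos: [0.4814, 0.1416, 0.0625]
ee_rot: [[0.999, 0.054, -0.002], [0.054, -0.999, -0.001], [-0.002, 0.001, -1.0]]
wrist_force: [-0.3, -0.9, -4.2]
gripper_width: 0.138
gripper_force: 30.0
```

Request:
{"name": "servo_tool", "arguments": {"commands": [[[1,0,0,0,0,0,0],[1,0,0,0,0,0,0],[1,0,0,0,0,0,0],[1,0,0,0,0,0,0],[1,0,0,0,0,0,0]]]}}

```text
time_s: 37.7
tcp_pos: [0.482, 0.143, 0.0642]
ee_rot: [[0.998, 0.055, 0.001], [0.055, -0.998, 0.001], [0.001, -0.001, -1.0]]
wrist_force: [-0.2, 0.7, -4.5]
gripper_width: 0.134
gripper_force: 30.0
```

```bash
python3 - <<'E'
from h import *
st();plan([(.4815,.1427,.0615,3.15)])
E
```

```text
t 37.7 p [0.482  0.143  0.0642] yaw 3.17 z [ 0.001  0.001 -1.   ] F [-0.24  0.65 -4.52] M [-0.071 -0.028  0.018] Mloc [-0.073  0.024 -0.018] g 0.134 30.0 J [ 35.  22. -29.   0. -39.  58.]
[-0.5, 0.3, 2.7, -0.0007, -0.0012, 0.0004]
```

Request:
{"name": "servo_tool", "arguments": {"commands": [[[1,6,0,2,0,0,0],[1,14,0,3,0,0,0],[1,22,0,3,0,0,0],[1,30,0,3,0,0,0],[1,38,0,3,0,0,0]]]}}

```text
time_s: 38.2
tcp_pos: [0.5206, 0.1449, 0.0605]
ee_rot: [[0.998, 0.055, 0.0], [0.055, -0.998, 0.0], [0.0, -0.0, -1.0]]
wrist_force: [-0.5, 0.0, -4.7]
gripper_width: 0.139
gripper_force: 30.0
```

Request:
{"name": "servo_tool", "arguments": {"commands": [[[1,8,0,0,0,0,0],[1,16,0,0,0,0,0],[1,24,0,0,0,0,0],[1,32,0,0,0,0,0],[1,40,0,0,0,0,0]]]}}

```text
time_s: 38.7
tcp_pos: [0.5602, 0.1471, 0.0606]
ee_rot: [[0.998, 0.055, 0.0], [0.055, -0.998, 0.0], [0.0, -0.0, -1.0]]
wrist_force: [0.3, -0.4, -4.3]
gripper_width: 0.137
gripper_force: 30.0
```

Request:
{"name": "servo_tool", "arguments": {"commands": [[[1,8,0,0,0,0,0],[1,16,0,0,0,0,0],[1,24,0,0,0,0,0],[1,32,0,0,0,0,0],[1,40,0,0,0,0,0]]]}}

```text
time_s: 39.2
tcp_pos: [0.6001, 0.1493, 0.0606]
ee_rot: [[0.998, 0.055, 0.0], [0.055, -0.998, 0.0], [0.0, -0.0, -1.0]]
wrist_force: [0.1, 0.4, -4.3]
gripper_width: 0.135
gripper_force: 30.0
```

Request:
{"name": "servo_tool", "arguments": {"commands": [[[1,6,0,0,0,0,0],[1,12,0,0,0,0,0],[1,18,0,0,0,0,0],[1,23,0,0,0,0,0],[1,25,0,0,0,0,0]]]}}

```text
time_s: 39.7
tcp_pos: [0.6251, 0.1508, 0.0606]
ee_rot: [[0.998, 0.055, 0.0], [0.055, -0.998, 0.0], [0.0, -0.0, -1.0]]
wrist_force: [0.1, 0.5, -4.6]
gripper_width: 0.136
gripper_force: 30.0
```

Request:
{"name": "servo_tool", "arguments": {"commands": [[[1,1,0,0,0,0,0],[1,2,0,0,0,0,0],[1,3,0,0,0,0,0],[1,4,0,0,0,0,0],[1,5,0,0,0,0,0]]]}}

```text
time_s: 40.2
tcp_pos: [0.6289, 0.1509, 0.0606]
ee_rot: [[0.998, 0.055, -0.001], [0.055, -0.998, -0.0], [-0.001, 0.0, -1.0]]
wrist_force: [-2.3, 0.1, -3.6]
gripper_width: 0.133
gripper_force: 30.0
```

Request:
{"name": "servo_tool", "arguments": {"commands": [[[1,1,0,0,0,0,0],[1,2,0,0,0,0,0],[1,3,0,0,0,0,0],[1,3,0,0,0,0,0],[1,3,0,0,0,0,0]]]}}

```text
time_s: 40.7
tcp_pos: [0.6291, 0.1506, 0.0602]
ee_rot: [[0.998, 0.055, -0.007], [0.055, -0.998, -0.002], [-0.007, 0.001, -1.0]]
wrist_force: [-7.9, 1.0, 1.2]
gripper_width: 0.138
gripper_force: 30.0
```

Request:
{"name": "servo_tool", "arguments": {"commands": [[[1,-2,0,1,0,0,0],[1,-2,0,2,0,0,0],[1,-2,0,2,0,0,0],[0.8,-2,0,2,0,0,0],[0.6,-2,0,2,0,0,0]]]}}

```text
time_s: 41.2
tcp_pos: [0.6323, 0.1516, 0.0601]
ee_rot: [[0.998, 0.056, 0.005], [0.056, -0.998, 0.001], [0.005, -0.001, -1.0]]
wrist_force: [0.3, 1.3, -0.1]
gripper_width: 0.223
gripper_force: 0.0
```

Request:
{"name": "servo_tool", "arguments": {"commands": [[[0.55,0,0,0,0,0,0],[0.55,0,0,-15,0,0,0],[0.55,0,0,-45,0,0,0],[0.55,0,0,-80,0,0,0],[0.55,0,0,-90,0,0,0]]]}}

```text
time_s: 41.7
tcp_pos: [0.6334, 0.1518, 0.1537]
ee_rot: [[0.998, 0.056, 0.009], [0.056, -0.998, 0.003], [0.009, -0.002, -1.0]]
wrist_force: [1.0, 0.3, 0.5]
gripper_width: 0.445
gripper_force: 0.0
```

```bash
python3 - <<'E'
from h import *
st(); A=(.61,.01,.15,0)
plan([A]);plan([(.596,-.1351,.15,-4.4)],A)
E
```

```text
t 41.7 p [0.6334 0.1518 0.1537] yaw 3.21 z [ 0.009  0.003 -1.   ] F [1.01 0.28 0.46] M [-0.036 -0.102 -0.052] Mloc [-0.042  0.1    0.051] g 0.445 0.0 J [ 28.  28.  -2.   0. -59.  65.]
[-31.4, 140.3, 3.0, -0.0026, -0.0094, 0.0561]
[-14.0, 145.1, 0.0, 0.0, 0.0, 0.0768]
```

Request:
{"name": "servo_tool", "arguments": {"commands": [[[0.55,-31,140.3,1,0,0,0.056],[0.55,-31,140.3,1,0,0,0.056],[0.55,-31,140.3,1,0,0,0.056],[0.55,-31,140.3,1,0,0,0.056],[0.55,-31,140.3,1,0,0,0.056]]]}}

```text
time_s: 42.2
tcp_pos: [0.6074, 0.0081, 0.1476]
ee_rot: [[1.0, -0.003, 0.001], [-0.003, -1.0, 0.0], [0.001, -0.0, -1.0]]
wrist_force: [-0.4, 0.1, 0.1]
gripper_width: 0.451
gripper_force: 0.0
```

Request:
{"name": "servo_tool", "arguments": {"commands": [[[0.55,-14,145.1,0,0,0,0.077],[0.55,-14,145.1,0,0,0,0.077],[0.55,-14,145.1,0,0,0,0.077],[0.55,-14,145.1,0,0,0,0.077],[0.55,-14,145.1,0,0,0,0.077]]]}}

```text
time_s: 42.7
tcp_pos: [0.5937, -0.1359, 0.1473]
ee_rot: [[0.997, -0.078, 0.0], [-0.078, -0.997, 0.0], [0.0, -0.0, -1.0]]
wrist_force: [-0.1, 0.2, -0.3]
gripper_width: 0.453
gripper_force: 0.0
```

```bash
python3 - <<'E'
from h import *
st(); snap("wrist","w6"); plan([(.596,-.1351,.055,-4.4)])
p=ld("w6")["p"]
d=ld("w6")
def c3(x,y,yaw,z):
    c,s=np.cos(np.radians(yaw)),np.sin(np.radians(yaw))
    return [w2px(d,(x+c*a-s*b,y+s*a+c*b,z)).round(0).tolist() for a,b in((.055,.022),(.055,-.022),(-.055,-.022),(-.055,.022))]
print(c3(.596,-.1351,-4.4,.03)); print(c3(.4674,-.2144,-1.4,.03))
E
```

```text
t 42.7 p [ 0.5937 -0.1359  0.1473] yaw -4.49 z [ 0.  0. -1.] F [-0.08  0.25 -0.25] M [-0.018  0.045  0.009] Mloc [-0.022 -0.044 -0.009] g 0.453 0.0 J [  2.  25.  -9.  -0. -57.  83.]
[2.2, -0.1, 92.4, -0.0003, -0.0005, -0.0002]
[[290.0, 131.0], [344.0, 131.0], [341.0, 253.0], [293.0, 253.0]]
[[386.0, 265.0], [433.0, 263.0], [428.0, 358.0], [385.0, 360.0]]
```

View pics/w6.png

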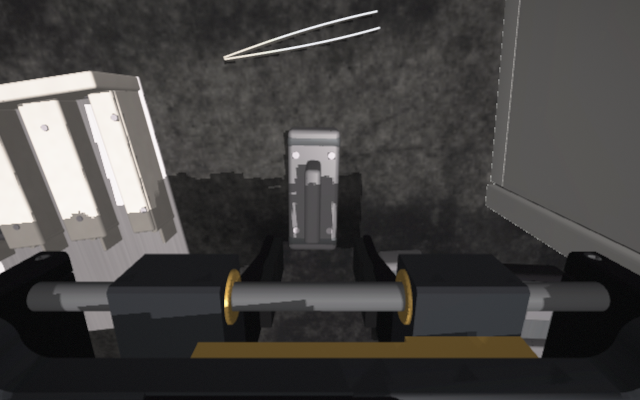

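The cartridge is at u 288–339, v 131–248, 2–3 px left of the prediction (about 2 mm towards +y). I'll shift by 2 mm and grip.

Request:
{"name": "servo_tool", "arguments": {"commands": [[[0.55,1,-1,25,0,0,0],[0.55,2,-2,50,0,0,0],[0.55,2,-2,75,0,0,0],[0.55,2,-2,88,0,0,0],[0.55,2,-2,91,0,0,0]]]}}

```text
time_s: 43.25
tcp_pos: [0.5948, -0.1325, 0.055]
ee_rot: [[0.997, -0.075, -0.003], [-0.075, -0.997, 0.0], [-0.003, 0.0, -1.0]]
wrist_force: [-0.1, 0.6, -0.0]
gripper_width: 0.45
gripper_force: 0.0
```

Request:
{"name": "servo_tool", "arguments": {"commands": [[[0.55,0,0,0,0,0,0],[1,0,0,0,0,0,0],[1,0,0,0,0,0,0],[1,0,0,0,0,0,0],[1,0,0,0,0,0,0]]]}}

```text
time_s: 43.75
tcp_pos: [0.5957, -0.134, 0.0573]
ee_rot: [[0.997, -0.078, 0.002], [-0.078, -0.997, 0.0], [0.002, -0.0, -1.0]]
wrist_force: [0.2, 2.9, 2.0]
gripper_width: 0.176
gripper_force: 1.5
```

Request:
{"name": "servo_tool", "arguments": {"commands": [[[1,0,0,0,0,0,0],[1,0,0,0,0,0,0],[1,0,0,0,0,0,0],[1,0,0,0,0,0,0],[1,0,0,0,0,0,0]]]}}

```text
time_s: 44.25
tcp_pos: [0.5954, -0.1339, 0.0569]
ee_rot: [[0.997, -0.078, 0.0], [-0.078, -0.997, 0.0], [0.0, -0.0, -1.0]]
wrist_force: [-1.0, 1.8, 1.6]
gripper_width: 0.134
gripper_force: 30.0
```

Request:
{"name": "servo_tool", "arguments": {"commands": [[[1,0,0,-20,0,0,0],[1,0,0,-50,0,0,0],[1,0,-15,-90,0,0,0],[1,0,-35,-120,0,0,0],[1,0,-50,-140,0,0,0]]]}}

```text
time_s: 44.75
tcp_pos: [0.5992, -0.0837, 0.1978]
ee_rot: [[0.997, -0.078, 0.001], [-0.078, -0.997, 0.0], [0.001, -0.001, -1.0]]
wrist_force: [1.1, 0.2, -4.7]
gripper_width: 0.134
gripper_force: 30.0
```

```bash
python3 - <<'E'
from h import *
st()
E
```

```text
t 44.75 p [ 0.5992 -0.0837  0.1978] yaw -4.49 z [ 0.001  0.    -1.   ] F [ 1.13  0.23 -4.73] M [-0.019 -0.074  0.033] Mloc [-0.014  0.075 -0.033] g 0.134 30.0 J [  7.  22.  -6.  -0. -63.  78.]
```

Request:
{"name": "servo_tool", "arguments": {"commands": [[[1,0,0,0,0,-0.13,0],[1,0,0,0,0,-0.26,0],[1,0,0,0,0,-0.4,0],[1,0,0,0,0,-0.45,0],[1,0,0,0,0,-0.45,0]]]}}

```text
time_s: 45.25
tcp_pos: [0.5996, -0.0842, 0.1923]
ee_rot: [[0.896, -0.079, -0.438], [-0.071, -0.997, 0.035], [-0.439, -0.0, -0.898]]
wrist_force: [0.6, 0.5, -4.0]
gripper_width: 0.136
gripper_force: 30.0
```

Request:
{"name": "servo_tool", "arguments": {"commands": [[[1,0,0,0,0,0,0],[1,0,0,0,0,0,0],[1,0,0,0,0,0,0],[1,0,0,0,0,0,0],[1,0,0,0,0,0.05,0]]]}}

```text
time_s: 45.75
tcp_pos: [0.5994, -0.0841, 0.1959]
ee_rot: [[0.919, -0.078, -0.388], [-0.072, -0.997, 0.031], [-0.389, -0.0, -0.921]]
wrist_force: [-0.1, -0.1, -4.8]
gripper_width: 0.138
gripper_force: 30.0
```

Request:
{"name": "servo_tool", "arguments": {"commands": [[[1,0,0,0,0,0.13,0],[1,0,0,0,0,0.26,0],[1,0,0,0,0,0.36,0],[1,0,0,0,0,0.4,0],[1,0,0,0,0,0.4,0]]]}}

```text
time_s: 46.25
tcp_pos: [0.5969, -0.0842, 0.198]
ee_rot: [[0.997, -0.077, -0.0], [-0.077, -0.997, 0.0], [-0.0, -0.0, -1.0]]
wrist_force: [-0.4, 0.0, -5.1]
gripper_width: 0.134
gripper_force: 30.0
```

```bash
python3 - <<'E'
from h import *
avg(6); st()
E
```

```text
avg Mloc [-0.025 -0.049 -0.003] sd [0.039 0.026 0.021] F [ 0.37  0.05 -4.14]
t 46.55 p [ 0.5996 -0.0842  0.1961] yaw -4.46 z [-0.001  0.    -1.   ] F [ 0.44 -0.61 -4.49] M [-0.033  0.079 -0.029] Mloc [-0.039 -0.076  0.029] g 0.139 30.0 J [  7.  22.  -6.  -0. -63.  78.]
```

Request:
{"name": "servo_tool", "arguments": {"commands": [[[1,0,0,0,0,0.13,0],[1,0,0,0,0,0.26,0],[1,0,0,0,0,0.4,0],[1,0,0,0,0,0.45,0],[1,0,0,0,0,0.45,0]]]}}

```text
time_s: 47.05
tcp_pos: [0.5952, -0.0851, 0.1941]
ee_rot: [[0.901, -0.078, 0.427], [-0.07, -0.997, -0.036], [0.428, 0.002, -0.904]]
wrist_force: [-0.3, -1.8, -6.6]
gripper_width: 0.134
gripper_force: 30.0
```

Request:
{"name": "servo_tool", "arguments": {"commands": [[[1,0,0,0,0,0,0],[1,0,0,0,0,0,0],[1,0,0,0,0,0,0],[1,0,0,0,0,0,0],[1,0,0,0,0,-0.05,0]]]}}

```text
time_s: 47.55
tcp_pos: [0.5972, -0.0846, 0.1952]
ee_rot: [[0.92, -0.078, 0.384], [-0.072, -0.997, -0.031], [0.385, 0.001, -0.923]]
wrist_force: [0.3, -1.0, -4.5]
gripper_width: 0.138
gripper_force: 30.0
```

Request:
{"name": "servo_tool", "arguments": {"commands": [[[1,0,0,0,0,-0.13,0],[1,0,0,0,0,-0.26,0],[1,0,0,0,0,-0.36,0],[1,0,0,0,0,-0.4,0],[1,0,0,0,0,-0.4,0]]]}}

```text
time_s: 48.05
tcp_pos: [0.6016, -0.0841, 0.1961]
ee_rot: [[0.997, -0.078, 0.002], [-0.078, -0.997, 0.001], [0.002, -0.001, -1.0]]
wrist_force: [0.1, 0.8, -5.1]
gripper_width: 0.136
gripper_force: 30.0
```

```bash
python3 - <<'E'
from h import *
avg(6); st()
E
```

```text
avg Mloc [-0.039  0.056 -0.007] sd [0.037 0.027 0.03 ] F [-0.18 -0.18 -4.35]
t 48.35 p [ 0.5987 -0.0842  0.197 ] yaw -4.44 z [ 0.001  0.    -1.   ] F [-0.58  0.39 -4.05] M [-0.019 -0.043 -0.024] Mloc [-0.016  0.044  0.023] g 0.136 30.0 J [  7.  22.  -6.  -0. -63.  78.]
```

```bash
python3 - <<'E'
from h import *
avg(8)
A=(.50,.05,.19,-2); B=(.49,.2,.19,0); C=(.4985,.285,.16,1)
plan([A]); plan([B,C],A)
E
```

```text
avg Mloc [-0.035  0.075 -0.016] sd [0.02  0.024 0.027] F [ 0.17  0.25 -4.33]
[-109.3, -126.1, 6.7, -0.0002, -0.0004, -0.0428]
[-15.2, -149.6, 0.0, 0.0, 0.0, -0.0349]
[8.5, -85.0, 30.0, 0.0, 0.0, -0.0175]
```

Request:
{"name": "servo_tool", "arguments": {"commands": [[[1,0,0,0,0,-0.13,0],[1,0,0,0,0,-0.26,0],[1,0,0,0,0,-0.4,0],[1,0,0,0,0,-0.45,0],[1,0,0,0,0,-0.45,0]]]}}

```text
time_s: 49.25
tcp_pos: [0.6009, -0.0842, 0.1938]
ee_rot: [[0.898, -0.078, -0.434], [-0.07, -0.997, 0.034], [-0.435, -0.0, -0.9]]
wrist_force: [-0.1, -0.9, -4.6]
gripper_width: 0.136
gripper_force: 30.0
```

Request:
{"name": "servo_tool", "arguments": {"commands": [[[1,0,0,0,0,0,0],[1,0,0,0,0,0,0],[1,0,0,0,0,0,0],[1,0,0,0,0,0,0],[1,0,0,0,0,0.05,0]]]}}

```text
time_s: 49.75
tcp_pos: [0.5994, -0.0841, 0.1959]
ee_rot: [[0.919, -0.078, -0.388], [-0.072, -0.997, 0.031], [-0.389, -0.0, -0.921]]
wrist_force: [-0.1, -0.2, -4.3]
gripper_width: 0.135
gripper_force: 30.0
```

Request:
{"name": "servo_tool", "arguments": {"commands": [[[1,0,0,0,0,0.13,0],[1,0,0,0,0,0.26,0],[1,0,0,0,0,0.36,0],[1,0,0,0,0,0.4,0],[1,0,0,0,0,0.4,0]]]}}

```text
time_s: 50.25
tcp_pos: [0.5969, -0.0842, 0.198]
ee_rot: [[0.997, -0.077, -0.0], [-0.077, -0.997, 0.0], [-0.0, -0.0, -1.0]]
wrist_force: [-0.7, -0.0, -4.3]
gripper_width: 0.135
gripper_force: 30.0
```

```bash
python3 - <<'E'
from h import *
avg(6);avg(8)
E
```

```text
avg Mloc [-0.025 -0.032  0.006] sd [0.021 0.014 0.023] F [ 0.48  0.18 -4.46]
avg Mloc [-0.03  -0.061  0.009] sd [0.02  0.03  0.024] F [-0.19 -0.09 -4.4 ]
```

Confirmed as failed: 0.075 after one tilt, −0.061 after the other. It goes to the tray.

Request:
{"name": "servo_tool", "arguments": {"commands": [[[1,-15,-17,2,0,0,-0.01],[1,-42,-48,3,0,0,-0.02],[1,-70,-80,5,0,0,-0.03],[1,-95,-110,6,0,0,-0.04],[1,-109,-126,6.7,0,0,-0.043]]]}}

```text
time_s: 51.45
tcp_pos: [0.4985, 0.0515, 0.1902]
ee_rot: [[0.999, -0.033, -0.0], [-0.033, -0.999, 0.001], [-0.0, -0.001, -1.0]]
wrist_force: [0.9, 0.0, -3.8]
gripper_width: 0.134
gripper_force: 30.0
```

Request:
{"name": "servo_tool", "arguments": {"commands": [[[1,-3,-32,0,0,0,-0.01],[1,-7,-66,0,0,0,-0.02],[1,-10,-100,0,0,0,-0.03],[1,-14,-130,0,0,0,-0.035],[1,-15,-150,0,0,0,-0.035]]]}}

```text
time_s: 51.95
tcp_pos: [0.4904, 0.2024, 0.1904]
ee_rot: [[1.0, 0.002, 0.001], [0.002, -1.0, 0.001], [0.001, -0.001, -1.0]]
wrist_force: [1.0, -0.3, -4.0]
gripper_width: 0.138
gripper_force: 30.0
```

Request:
{"name": "servo_tool", "arguments": {"commands": [[[1,2,-25,5,0,0,-0.01],[1,4,-50,15,0,0,-0.015],[1,6,-80,25,0,0,-0.0175],[1,8,-105,45,0,0,-0.0175],[1,8.5,-110,60,0,0,-0.0175]]]}}

```text
time_s: 52.45
tcp_pos: [0.4995, 0.3133, 0.1293]
ee_rot: [[1.0, 0.02, 0.002], [0.02, -1.0, 0.002], [0.002, -0.002, -1.0]]
wrist_force: [0.6, -0.7, -4.8]
gripper_width: 0.135
gripper_force: 30.0
```

Request:
{"name": "servo_tool", "arguments": {"commands": [[[1,0,0,5,0,0,0],[1,0,0,10,0,0,0],[1,0,0,20,0,0,0],[1,0,0,30,0,0,0],[1,0,0,30,0,0,0]]]}}

```text
time_s: 52.95
tcp_pos: [0.4981, 0.309, 0.0985]
ee_rot: [[1.0, 0.017, -0.002], [0.017, -1.0, -0.002], [-0.003, 0.002, -1.0]]
wrist_force: [-1.2, -0.3, -4.9]
gripper_width: 0.134
gripper_force: 30.0
```

```bash
python3 - <<'E'
from h import *
st(); snap("wrist","w7"); plan([(.4985,.31,.064,1)])
E
```

```text
t 52.95 p [0.4981 0.309  0.0985] yaw 0.95 z [-0.002 -0.002 -1.   ] F [-1.19 -0.34 -4.9 ] M [-0.151  0.166 -0.075] Mloc [-0.148 -0.169  0.075] g 0.134 30.0 J [ 48.  26. -15.  -0. -49.  43.]
[-0.1, -0.6, 35.3, 0.0012, 0.0011, -0.0003]
```

View pics/w7.png

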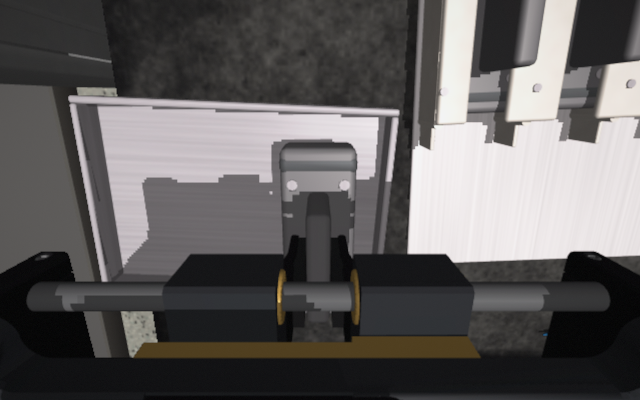

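The held cartridge (u 280–357) is inside the tray's front wall (v≈110) and right wall (u≈390). Lowering and releasing.

Request:
{"name": "servo_tool", "arguments": {"commands": [[[1,0,0,10,0,0,0],[1,0,0,20,0,0,0],[1,0,0,29,0,0,0],[1,0,0,34,0,0,0],[1,0,0,35,0,0,0]]]}}

```text
time_s: 53.5
tcp_pos: [0.4986, 0.3099, 0.0638]
ee_rot: [[1.0, 0.018, -0.001], [0.018, -1.0, -0.001], [-0.001, 0.001, -1.0]]
wrist_force: [-0.0, -0.2, -4.9]
gripper_width: 0.139
gripper_force: 30.0
```

Request:
{"name": "servo_tool", "arguments": {"commands": [[[1,0,0,1,0,0,0],[1,0,0,1,0,0,0],[0.8,0,0,1,0,0,0],[0.7,0,0,1,0,0,0],[0.6,0,0,1,0,0,0]]]}}

```text
time_s: 54.0
tcp_pos: [0.4997, 0.311, 0.0651]
ee_rot: [[1.0, 0.018, 0.002], [0.018, -1.0, 0.002], [0.002, -0.002, -1.0]]
wrist_force: [0.0, 0.7, -0.2]
gripper_width: 0.302
gripper_force: 0.0
```

Request:
{"name": "servo_tool", "arguments": {"commands": [[[0.55,0,0,0,0,0,0],[0.55,0,0,-15,0,0,0],[0.55,0,0,-45,0,0,0],[0.55,0,0,-80,0,0,0],[0.55,0,0,-100,0,0,0]]]}}

```text
time_s: 54.5
tcp_pos: [0.5001, 0.3111, 0.1673]
ee_rot: [[1.0, 0.018, 0.004], [0.018, -1.0, 0.003], [0.004, -0.003, -1.0]]
wrist_force: [0.2, 0.6, 0.2]
gripper_width: 0.451
gripper_force: 0.0
```

```bash
python3 - <<'E'
from h import *
st(); snap("wrist","w8"); snap("top","t8"); A=(.49,.15,.18,0);B=(.48,-.05,.16,0)
plan([A]); plan([B,(.4674,-.2144,.15,-1.4)],A)
q=ld("w8")["p"][:300]; p=ld("t8")["p"][145:270,225:425]
cv2.imwrite("pics/m8.png",np.vstack([cv2.resize(p,(480,300),interpolation=cv2.INTER_CUBIC),cv2.resize(q,(480,225))]))
E
```

```text
t 54.5 p [0.5001 0.3111 0.1673] yaw 1.05 z [ 0.004  0.003 -1.   ] F [0.17 0.6  0.22] M [ 0.028 -0.078  0.03 ] Mloc [ 0.027  0.078 -0.03 ] g 0.451 0.0 J [ 48.  22. -10.   0. -58.  43.]
[-13.7, 161.5, -12.9, -0.0056, -0.0067, 0.0184]
[-10.0, 200.0, 20.0, 0.0, 0.0, 0.0]
[-12.6, 164.4, 10.0, 0.0, 0.0, 0.0244]
```

View pics/m8.png

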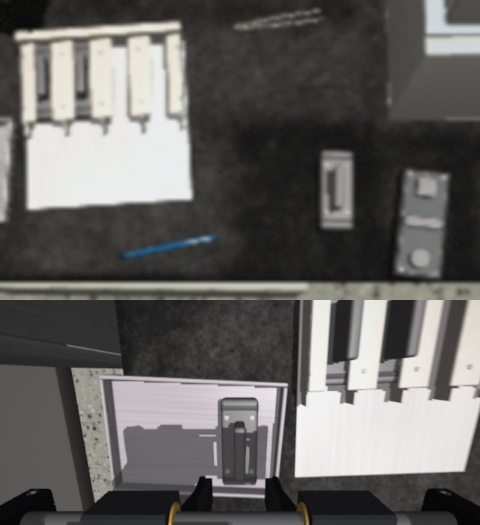

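Two cartridges are in lanes 1 and 2, one lies flat in the tray, and the fourth is still in place at about (337,188) in the upper panel. Going to it.

Request:
{"name": "servo_tool", "arguments": {"commands": [[[0.55,-13.7,161.5,-13,0,0,0.018],[0.55,-13.7,161.5,-13,0,0,0.018],[0.55,-13.7,161.5,-13,0,0,0.018],[0.55,-13.7,161.5,-13,0,0,0.018],[0.55,-13.7,161.5,-13,0,0,0.018]]]}}

```text
time_s: 55.1
tcp_pos: [0.4876, 0.1467, 0.1766]
ee_rot: [[1.0, -0.003, -0.001], [-0.003, -1.0, -0.0], [-0.001, 0.0, -1.0]]
wrist_force: [-0.1, -0.0, -0.1]
gripper_width: 0.449
gripper_force: 0.0
```

Request:
{"name": "servo_tool", "arguments": {"commands": [[[0.55,-10,200,20,0,0,0],[0.55,-10,200,20,0,0,0],[0.55,-10,200,20,0,0,0],[0.55,-10,200,20,0,0,0],[0.55,-10,200,20,0,0,0]]]}}

```text
time_s: 55.6
tcp_pos: [0.477, -0.0547, 0.1554]
ee_rot: [[1.0, -0.006, -0.003], [-0.006, -1.0, -0.0], [-0.003, 0.0, -1.0]]
wrist_force: [-0.2, 0.7, -0.5]
gripper_width: 0.449
gripper_force: 0.0
```

Request:
{"name": "servo_tool", "arguments": {"commands": [[[0.55,-12.6,164.4,10,0,0,0.024],[0.55,-12.6,164.4,10,0,0,0.024],[0.55,-12.6,164.4,10,0,0,0.024],[0.55,-12.6,164.4,10,0,0,0.024],[0.55,-12.6,164.4,10,0,0,0.024]]]}}

```text
time_s: 56.1
tcp_pos: [0.4661, -0.2167, 0.1459]
ee_rot: [[1.0, -0.027, -0.001], [-0.027, -1.0, 0.0], [-0.001, -0.0, -1.0]]
wrist_force: [-0.2, -0.3, 0.4]
gripper_width: 0.448
gripper_force: 0.0
```

```bash
python3 - <<'E'
from h import *
st(); snap("wrist","w9"); plan([(.4674,-.2144,.055,-1.4)])
d=ld("w9")
def c3(x,y,yaw,z):
    c,s=np.cos(np.radians(yaw)),np.sin(np.radians(yaw))
    return [w2px(d,(x+c*a-s*b,y+s*a+c*b,z)).round(0).tolist() for a,b in((.055,.022),(.055,-.022),(-.055,-.022),(-.055,.022))]
print(c3(.4674,-.2144,-1.4,.03))
print("keys",[w2px(d,(*k,.04)).round(0).tolist() for k in((.4688,-.3395),(.4199,-.3352),(.3691,-.3267))])
E
```

```text
t 56.1 p [ 0.4661 -0.2167  0.1459] yaw -1.52 z [-0.001  0.    -1.   ] F [-0.2  -0.3   0.36] M [-0.025  0.038  0.002] Mloc [-0.026 -0.038 -0.002] g 0.448 0.0 J [ -7.  16. -22.  -0. -52.  95.]
[1.3, -1.2, 91.1, -0.0004, 0.0007, -0.0006]
[[288.0, 132.0], [342.0, 132.0], [340.0, 254.0], [292.0, 254.0]]
keys [[465.0, 195.0], [454.0, 248.0], [440.0, 298.0]]
```

View pics/w9.png

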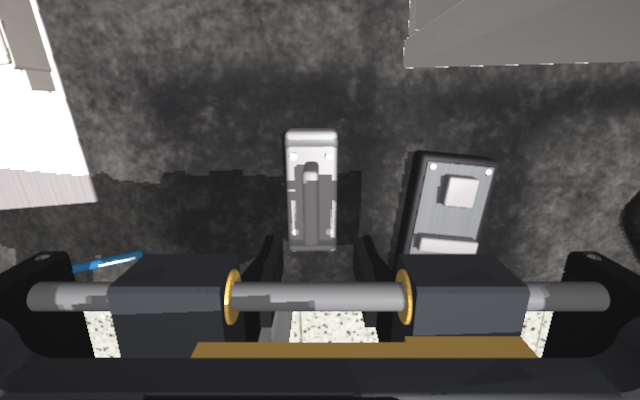

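The cartridge is at u 285–338, about 3 px left of the prediction; the square key is at (461,192) and the bar at (447,243). Gripping it.

Request:
{"name": "servo_tool", "arguments": {"commands": [[[0.55,1,-1,25,0,0,0],[0.55,1,-2,50,0,0,0],[0.55,1,-2,75,0,0,0],[0.55,1,-2,88,0,0,0],[0.55,1,-2,91,0,0,0]]]}}

```text
time_s: 56.65
tcp_pos: [0.4662, -0.2118, 0.0542]
ee_rot: [[1.0, -0.022, -0.003], [-0.022, -1.0, 0.001], [-0.003, -0.001, -1.0]]
wrist_force: [-1.0, 0.8, -0.6]
gripper_width: 0.448
gripper_force: 0.0
```

Request:
{"name": "servo_tool", "arguments": {"commands": [[[0.55,0,0,0,0,0,0],[1,0,0,0,0,0,0],[1,0,0,0,0,0,0],[1,0,0,0,0,0,0],[1,0,0,0,0,0,0]]]}}

```text
time_s: 57.15
tcp_pos: [0.4668, -0.2138, 0.0565]
ee_rot: [[1.0, -0.025, 0.001], [-0.025, -1.0, 0.0], [0.001, -0.0, -1.0]]
wrist_force: [-0.3, 3.3, 2.0]
gripper_width: 0.175
gripper_force: 1.8
```

Request:
{"name": "servo_tool", "arguments": {"commands": [[[1,0,0,0,0,0,0],[1,0,0,0,0,0,0],[1,0,0,0,0,0,0],[1,0,0,0,0,0,0],[1,0,0,0,0,0,0]]]}}

```text
time_s: 57.65
tcp_pos: [0.4664, -0.2137, 0.0559]
ee_rot: [[1.0, -0.024, -0.0], [-0.024, -1.0, 0.0], [-0.0, -0.0, -1.0]]
wrist_force: [-0.4, 2.8, 1.7]
gripper_width: 0.14
gripper_force: 30.0
```

Request:
{"name": "servo_tool", "arguments": {"commands": [[[1,0,0,-20,0,0,0],[1,0,0,-50,0,0,0],[1,15,-25,-90,0,0,0],[1,45,-60,-120,0,0,0],[1,75,-90,-145,0,0,0]]]}}

```text
time_s: 58.15
tcp_pos: [0.5406, -0.1276, 0.1994]
ee_rot: [[1.0, -0.026, -0.001], [-0.026, -1.0, 0.001], [-0.001, -0.001, -1.0]]
wrist_force: [1.2, -0.3, -5.6]
gripper_width: 0.137
gripper_force: 30.0
```

Request:
{"name": "servo_tool", "arguments": {"commands": [[[1,0,0,0,0,-0.13,0],[1,0,0,0,0,-0.26,0],[1,0,0,0,0,-0.4,0],[1,0,0,0,0,-0.45,0],[1,0,0,0,0,-0.45,0]]]}}

```text
time_s: 58.65
tcp_pos: [0.5418, -0.128, 0.195]
ee_rot: [[0.899, -0.025, -0.438], [-0.022, -1.0, 0.012], [-0.438, -0.001, -0.899]]
wrist_force: [-0.1, 0.7, -5.1]
gripper_width: 0.134
gripper_force: 30.0
```

Request:
{"name": "servo_tool", "arguments": {"commands": [[[1,0,0,0,0,0,0],[1,0,0,0,0,0,0],[1,0,0,0,0,0,0],[1,0,0,0,0,0,0],[1,0,0,0,0,0.05,0]]]}}

```text
time_s: 59.15
tcp_pos: [0.5413, -0.1281, 0.1981]
ee_rot: [[0.921, -0.024, -0.388], [-0.022, -1.0, 0.01], [-0.389, -0.0, -0.921]]
wrist_force: [1.1, 0.8, -5.8]
gripper_width: 0.137
gripper_force: 30.0
```

Request:
{"name": "servo_tool", "arguments": {"commands": [[[1,0,0,0,0,0.13,0],[1,0,0,0,0,0.26,0],[1,0,0,0,0,0.36,0],[1,0,0,0,0,0.4,0],[1,0,0,0,0,0.4,0]]]}}

```text
time_s: 59.65
tcp_pos: [0.5387, -0.1283, 0.1999]
ee_rot: [[1.0, -0.024, -0.0], [-0.024, -1.0, 0.0], [-0.0, -0.0, -1.0]]
wrist_force: [-0.9, 0.4, -5.0]
gripper_width: 0.135
gripper_force: 30.0
```

```bash
python3 - <<'E'
from h import *
avg(6);avg(6); st()
E
```

```text
avg Mloc [-0.016  0.038 -0.016] sd [0.02  0.017 0.022] F [-0.05 -0.3  -4.94]
avg Mloc [-0.043  0.002 -0.018] sd [0.033 0.021 0.027] F [-0.36  0.   -4.67]
t 60.25 p [ 0.5412 -0.1282  0.1985] yaw -1.39 z [-0.  0. -1.] F [-0.22  0.36 -5.63] M [-0.031 -0.002  0.068] Mloc [-0.031  0.003 -0.068] g 0.132 30.0 J [  3.  17. -12.  -0. -61.  85.]
```

Request:
{"name": "servo_tool", "arguments": {"commands": [[[1,0,0,0,0,0.13,0],[1,0,0,0,0,0.26,0],[1,0,0,0,0,0.4,0],[1,0,0,0,0,0.45,0],[1,0,0,0,0,0.45,0]]]}}

```text
time_s: 60.75
tcp_pos: [0.5376, -0.1285, 0.1973]
ee_rot: [[0.902, -0.024, 0.43], [-0.022, -1.0, -0.011], [0.43, 0.001, -0.903]]
wrist_force: [0.0, 0.2, -4.4]
gripper_width: 0.133
gripper_force: 30.0
```

Request:
{"name": "servo_tool", "arguments": {"commands": [[[1,0,0,0,0,0,0],[1,0,0,0,0,0,0],[1,0,0,0,0,0,0],[1,0,0,0,0,0,0],[1,0,0,0,0,-0.05,0]]]}}

```text
time_s: 61.25
tcp_pos: [0.5394, -0.1283, 0.1976]
ee_rot: [[0.922, -0.025, 0.385], [-0.023, -1.0, -0.009], [0.385, -0.0, -0.923]]
wrist_force: [-0.4, -0.2, -5.1]
gripper_width: 0.139
gripper_force: 30.0
```

Request:
{"name": "servo_tool", "arguments": {"commands": [[[1,0,0,0,0,-0.13,0],[1,0,0,0,0,-0.26,0],[1,0,0,0,0,-0.36,0],[1,0,0,0,0,-0.4,0],[1,0,0,0,0,-0.4,0]]]}}

```text
time_s: 61.75
tcp_pos: [0.5434, -0.1281, 0.1981]
ee_rot: [[1.0, -0.024, 0.002], [-0.024, -1.0, 0.0], [0.002, -0.0, -1.0]]
wrist_force: [-1.1, -0.2, -6.0]
gripper_width: 0.136
gripper_force: 30.0
```

```bash
python3 - <<'E'
from h import *
avg(6);avg(6); st()
E
```

```text
avg Mloc [-0.023 -0.003 -0.014] sd [0.036 0.017 0.035] F [-0.47  0.31 -4.8 ]
avg Mloc [-0.037 -0.005 -0.024] sd [0.021 0.023 0.018] F [-0.02  0.02 -4.71]
t 62.35 p [ 0.541  -0.1282  0.199 ] yaw -1.39 z [ 0.001  0.    -1.   ] F [ 0.47 -0.01 -5.2 ] M [-0.01  -0.002  0.06 ] Mloc [-0.01   0.003 -0.06 ] g 0.136 30.0 J [  3.  17. -12.  -0. -61.  85.]
```

Sound (0.002 against −0.005). It goes into the third lane.

```bash
python3 - <<'E'
from h import *
A=(.50,-.02,.16,1);B=(.4845,.0870,.12,3.15)
plan([A]); plan([B,(.4845,.0870,.0612,3.15)],A)
E
```

```text
[-43.6, -107.2, 38.9, -0.0002, -0.0006, -0.0417]
[-13.6, -107.3, 40.0, 0.0, 0.0, -0.0375]
[0.0, 0.0, 58.8, 0.0, 0.0, 0.0]
```

Request:
{"name": "servo_tool", "arguments": {"commands": [[[1,-8,-20,6,0,0,-0.01],[1,-18,-45,15,0,0,-0.02],[1,-30,-75,27,0,0,-0.03],[1,-40,-100,36,0,0,-0.04],[1,-43.6,-107.2,39,0,0,-0.042]]]}}

```text
time_s: 62.85
tcp_pos: [0.4986, -0.0184, 0.159]
ee_rot: [[1.0, 0.02, -0.002], [0.02, -1.0, 0.0], [-0.002, -0.0, -1.0]]
wrist_force: [0.3, -0.8, -4.6]
gripper_width: 0.134
gripper_force: 30.0
```

Request:
{"name": "servo_tool", "arguments": {"commands": [[[1,-3,-25,8,0,0,-0.01],[1,-7,-55,20,0,0,-0.02],[1,-11,-85,32,0,0,-0.03],[1,-13,-103,38,0,0,-0.037],[1,-13.6,-107.3,40,0,0,-0.0375]]]}}

```text
time_s: 63.35
tcp_pos: [0.4849, 0.0885, 0.1196]
ee_rot: [[0.998, 0.058, 0.001], [0.058, -0.998, 0.0], [0.001, -0.0, -1.0]]
wrist_force: [0.3, -0.5, -4.7]
gripper_width: 0.136
gripper_force: 30.0
```

Request:
{"name": "servo_tool", "arguments": {"commands": [[[1,0,0,5,0,0,0],[1,0,0,22,0,0,0],[1,0,0,40,0,0,0],[1,0,0,52,0,0,0],[1,0,0,56,0,0,0]]]}}

```text
time_s: 63.85
tcp_pos: [0.4842, 0.0857, 0.0628]
ee_rot: [[0.999, 0.054, -0.002], [0.054, -0.999, -0.001], [-0.002, 0.001, -1.0]]
wrist_force: [-0.1, 0.2, -4.5]
gripper_width: 0.134
gripper_force: 30.0
```

Request:
{"name": "servo_tool", "arguments": {"commands": [[[1,0,0,0,0,0,0],[1,0,0,0,0,0,0],[1,0,0,0,0,0,0],[1,0,0,0,0,0,0],[1,0,0,0,0,0,0]]]}}

```text
time_s: 64.35
tcp_pos: [0.4848, 0.0872, 0.0642]
ee_rot: [[0.998, 0.055, 0.001], [0.055, -0.998, 0.001], [0.001, -0.001, -1.0]]
wrist_force: [-0.1, -0.3, -5.2]
gripper_width: 0.137
gripper_force: 30.0
```

```bash
python3 - <<'E'
from h import *
st();plan([(.4845,.0870,.0612,3.15)])
E
```

```text
t 64.35 p [0.4848 0.0872 0.0642] yaw 3.17 z [ 0.001  0.001 -1.   ] F [-0.15 -0.25 -5.18] M [-0.036  0.011 -0.064] Mloc [-0.035 -0.013  0.064] g 0.137 30.0 J [ 29.  21. -30.   0. -39.  64.]
[-0.3, 0.2, 3.0, -0.0005, -0.0011, 0.0004]
```

Request:
{"name": "servo_tool", "arguments": {"commands": [[[1,6,0,2,0,0,0],[1,14,0,3,0,0,0],[1,22,0,3,0,0,0],[1,30,0,3,0,0,0],[1,38,0,3,0,0,0]]]}}

```text
time_s: 64.85
tcp_pos: [0.5235, 0.0893, 0.0607]
ee_rot: [[0.998, 0.055, 0.0], [0.055, -0.998, 0.0], [0.0, -0.0, -1.0]]
wrist_force: [-0.7, 0.2, -4.7]
gripper_width: 0.136
gripper_force: 30.0
```

Request:
{"name": "servo_tool", "arguments": {"commands": [[[1,8,0,0,0,0,0],[1,16,0,0,0,0,0],[1,24,0,0,0,0,0],[1,32,0,0,0,0,0],[1,40,0,0,0,0,0]]]}}

```text
time_s: 65.35
tcp_pos: [0.5631, 0.0914, 0.0608]
ee_rot: [[0.998, 0.055, 0.0], [0.055, -0.998, 0.0], [0.0, -0.0, -1.0]]
wrist_force: [0.6, -0.6, -5.1]
gripper_width: 0.131
gripper_force: 30.0
```

Request:
{"name": "servo_tool", "arguments": {"commands": [[[1,8,0,0,0,0,0],[1,16,0,0,0,0,0],[1,24,0,0,0,0,0],[1,32,0,0,0,0,0],[1,40,0,0,0,0,0]]]}}

```text
time_s: 65.85
tcp_pos: [0.603, 0.0936, 0.0607]
ee_rot: [[0.998, 0.055, -0.0], [0.055, -0.998, 0.0], [-0.0, -0.0, -1.0]]
wrist_force: [-0.3, -0.7, -5.2]
gripper_width: 0.136
gripper_force: 30.0
```

Request:
{"name": "servo_tool", "arguments": {"commands": [[[1,6,0,0,0,0,0],[1,12,0,0,0,0,0],[1,18,0,0,0,0,0],[1,23,0,0,0,0,0],[1,25,0,0,0,0,0]]]}}

```text
time_s: 66.35
tcp_pos: [0.628, 0.095, 0.0608]
ee_rot: [[0.998, 0.055, 0.001], [0.055, -0.998, 0.0], [0.001, -0.0, -1.0]]
wrist_force: [-0.7, 0.4, -5.0]
gripper_width: 0.136
gripper_force: 30.0
```

Request:
{"name": "servo_tool", "arguments": {"commands": [[[1,1,0,0,0,0,0],[1,2,0,0,0,0,0],[1,3,0,0,0,0,0],[1,4,0,0,0,0,0],[1,5,0,0,0,0,0]]]}}

```text
time_s: 66.85
tcp_pos: [0.6324, 0.0953, 0.0609]
ee_rot: [[0.998, 0.055, 0.0], [0.055, -0.998, 0.0], [0.0, -0.0, -1.0]]
wrist_force: [-0.2, 0.7, -5.0]
gripper_width: 0.14
gripper_force: 30.0
```

Request:
{"name": "servo_tool", "arguments": {"commands": [[[1,1,0,0,0,0,0],[1,2,0,0,0,0,0],[1,3,0,0,0,0,0],[1,3,0,0,0,0,0],[1,3,0,0,0,0,0]]]}}

```text
time_s: 67.35
tcp_pos: [0.6336, 0.0951, 0.0606]
ee_rot: [[0.998, 0.055, -0.004], [0.055, -0.998, -0.001], [-0.004, 0.001, -1.0]]
wrist_force: [-5.1, 0.7, -1.7]
gripper_width: 0.136
gripper_force: 30.0
```

Contact with the stop. Releasing, then looking at everything before the keys.

Request:
{"name": "servo_tool", "arguments": {"commands": [[[1,-1,0,1,0,0,0],[1,-1,0,2,0,0,0],[1,-1,0,2,0,0,0],[0.8,-1,0,2,0,0,0],[0.6,-1,0,2,0,0,0]]]}}

```text
time_s: 67.85
tcp_pos: [0.6363, 0.0958, 0.0603]
ee_rot: [[0.998, 0.056, 0.005], [0.056, -0.998, 0.001], [0.005, -0.001, -1.0]]
wrist_force: [-0.1, 0.6, -0.1]
gripper_width: 0.223
gripper_force: 0.0
```

Request:
{"name": "servo_tool", "arguments": {"commands": [[[0.55,0,0,0,0,0,0],[0.55,0,0,-15,0,0,0],[0.55,0,0,-45,0,0,0],[0.55,0,0,-80,0,0,0],[0.6,0,0,-100,0,0,0]]]}}

```text
time_s: 68.35
tcp_pos: [0.6363, 0.0957, 0.1624]
ee_rot: [[0.998, 0.056, 0.006], [0.056, -0.998, 0.001], [0.006, -0.001, -1.0]]
wrist_force: [0.1, -0.1, 1.2]
gripper_width: 0.419
gripper_force: 0.0
```

```bash
python3 - <<'E'
from h import *
st(); A=(.5,-.06,.14,3);B=(.39,-.22,.13,3);C=(.3691,-.325,.11,3)
plan([A]); plan([B,C],A)
E
```

```text
t 68.35 p [0.6363 0.0957 0.1624] yaw 3.20 z [ 0.006  0.001 -1.   ] F [ 0.07 -0.1   1.24] M [-0.037 -0.088 -0.042] Mloc [-0.042  0.086  0.042] g 0.419 0.0 J [ 23.  27.  -3.   0. -60.  70.]
[-144.9, 147.9, 21.3, -0.0009, -0.0061, 0.0035]
[-118.2, 154.0, 10.0, 0.0, 0.0, 0.0]
[-26.4, 103.8, 20.0, 0.0, 0.0, 0.0]
```

Request:
{"name": "servo_tool", "arguments": {"commands": [[[1,-145,148,20,0,0,0],[1,-145,148,20,0,0,0],[1,-145,148,20,0,0,0],[1,-145,148,20,0,0,0],[1,-145,148,20,0,0,0]]]}}

```text
time_s: 68.85
tcp_pos: [0.4937, -0.0632, 0.1385]
ee_rot: [[0.999, 0.051, -0.002], [0.051, -0.999, 0.0], [-0.002, -0.0, -1.0]]
wrist_force: [0.4, -0.2, -1.2]
gripper_width: 0.048
gripper_force: 0.0
```

Request:
{"name": "servo_tool", "arguments": {"commands": [[[1,-118,154,10,0,0,0],[1,-118,154,10,0,0,0],[1,-118,154,10,0,0,0],[1,-118,154,10,0,0,0],[1,-118,154,10,0,0,0]]]}}

```text
time_s: 69.35
tcp_pos: [0.3862, -0.2234, 0.1288]
ee_rot: [[0.999, 0.049, -0.0], [0.049, -0.999, 0.0], [-0.0, -0.0, -1.0]]
wrist_force: [0.3, 0.5, -0.2]
gripper_width: 0.004
gripper_force: 0.0
```

Request:
{"name": "servo_tool", "arguments": {"commands": [[[1,-26,104,20,0,0,0],[1,-26,104,20,0,0,0],[1,-26,104,20,0,0,0],[1,-26,104,20,0,0,0],[1,-26,104,20,0,0,0]]]}}

```text
time_s: 69.85
tcp_pos: [0.3689, -0.3255, 0.1089]
ee_rot: [[0.998, 0.056, 0.001], [0.056, -0.998, -0.0], [0.001, 0.0, -1.0]]
wrist_force: [0.4, -0.0, 0.5]
gripper_width: 0.007
gripper_force: 0.0
```

```bash
python3 - <<'E'
from h import *
st(); snap("wrist","w10"); snap("top","t10"); plan([(.3691,-.3265,.060,3)])
q=ld("w10")["p"]; p=ld("t10")["p"][145:255,155:355]
cv2.imwrite("pics/m10.png",np.vstack([cv2.resize(p,(545,300),interpolation=cv2.INTER_CUBIC),cv2.resize(q[:350],(545,298))]))
d=ld("w10")
print("keys",[w2px(d,(*k,.04)).round(0).tolist() for k in((.4688,-.3395),(.4199,-.3352),(.3691,-.3267))], "tip",w2px(d,r.sense()["tcp_pos"]+[0,0,-.011]))
E
```

```text
t 69.85 p [ 0.3689 -0.3255  0.1089] yaw 3.20 z [ 0.001 -0.    -1.   ] F [ 0.36 -0.04  0.49] M [ 0.011 -0.001 -0.013] Mloc [0.011 0.002 0.013] g 0.007 0.0 J [-22.  17. -28.  -0. -45. 116.]
[-0.1, 1.5, 49.2, 0.0003, -0.001, 0.0049]
keys [[349.0, 72.0], [336.0, 148.0], [320.0, 217.0]] tip [317.29896168 254.0987835 ]
```

View pics/m10.png

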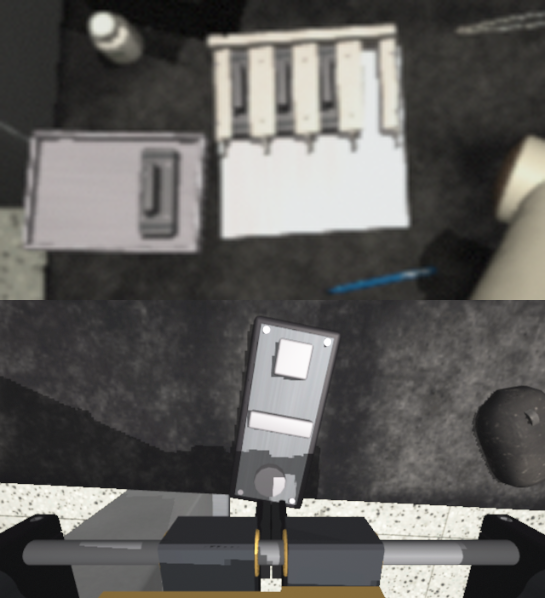

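All three docked cartridges and the tray one look right. The keys are at (345,69), (329,146) and (317,214) in the wrist frame, within 3 px of prediction. Pressing round.

Request:
{"name": "servo_tool", "arguments": {"commands": [[[1,1,0,20,0,0,0],[1,1,0,40,0,0,0],[1,1,0,54,0,0,0],[1,1,0,60,0,0,0],[1,1,0,64,0,0,0]]]}}

```text
time_s: 70.45
tcp_pos: [0.3695, -0.3249, 0.0451]
ee_rot: [[0.998, 0.057, -0.001], [0.057, -0.998, 0.0], [-0.001, -0.0, -1.0]]
wrist_force: [-3.5, 5.2, 20.7]
gripper_width: 0.01
gripper_force: 11.7
```

Request:
{"name": "servo_tool", "arguments": {"commands": [[[1,0,0,1,0,0,0],[1,0,0,2,0,0,0],[1,0,0,3,0,0,0],[1,0,0,3,0,0,0],[1,0,0,3,0,0,0]]]}}

```text
time_s: 70.95
tcp_pos: [0.3696, -0.3251, 0.0451]
ee_rot: [[0.998, 0.057, 0.001], [0.057, -0.998, -0.0], [0.001, 0.0, -1.0]]
wrist_force: [-4.4, 9.6, 21.5]
gripper_width: 0.008
gripper_force: 11.1
```

```bash
python3 - <<'E'
from h import *
st()
E
```

```text
t 70.95 p [ 0.3696 -0.3251  0.0451] yaw 3.27 z [ 0.001 -0.    -1.   ] F [-4.4   9.6  21.45] M [2.757 1.327 0.059] Mloc [ 2.828 -1.167 -0.057] g 0.008 11.1 J [-22.  23. -31.  -0. -36. 116.]
```

Request:
{"name": "servo_tool", "arguments": {"commands": [[[1,0,0,-15,0,0,0],[1,0,0,-40,0,0,0],[1,0,0,-50,0,0,0],[1,0,0,-50,0,0,0],[1,0,0,-50,0,0,0]]]}}

```text
time_s: 71.45
tcp_pos: [0.369, -0.3256, 0.0914]
ee_rot: [[0.998, 0.055, 0.0], [0.055, -0.998, 0.0], [0.0, -0.0, -1.0]]
wrist_force: [0.8, -0.3, -0.8]
gripper_width: 0.01
gripper_force: 0.0
```

Request:
{"name": "servo_tool", "arguments": {"commands": [[[1,30,6,0,0,0,0],[1,65,12,0,0,0,0],[1,99,18,0,0,0,0],[1,99,18,0,0,0,0],[1,99,18,0,0,0,0]]]}}

```text
time_s: 71.95
tcp_pos: [0.4685, -0.3378, 0.0897]
ee_rot: [[0.998, 0.055, -0.003], [0.055, -0.998, 0.002], [-0.003, -0.002, -1.0]]
wrist_force: [0.2, -0.6, -0.5]
gripper_width: 0.004
gripper_force: 0.0
```

Request:
{"name": "servo_tool", "arguments": {"commands": [[[1,0,0,15,0,0,0],[1,0,0,30,0,0,0],[1,0,0,40,0,0,0],[1,0,0,46,0,0,0],[1,0,0,49,0,0,0]]]}}

```text
time_s: 72.45
tcp_pos: [0.4673, -0.3381, 0.0449]
ee_rot: [[0.998, 0.056, -0.004], [0.056, -0.998, 0.001], [-0.004, -0.001, -1.0]]
wrist_force: [-9.7, 8.3, 30.7]
gripper_width: 0.007
gripper_force: 15.3
```

```bash
python3 - <<'E'
from h import *
st(); plan([(.4688,-.3385,.0451,3.2)])
E
```

```text
t 72.45 p [ 0.4673 -0.3381  0.0449] yaw 3.23 z [-0.004  0.001 -1.   ] F [-9.68  8.29 30.67] M [ 2.364  2.762 -0.004] Mloc [ 2.516 -2.624 -0.005] g 0.007 15.3 J [-20.  29. -19.   0. -42. 113.]
[1.5, 0.4, -0.2, -0.001, 0.0044, 0.0005]
```

Request:
{"name": "servo_tool", "arguments": {"commands": [[[1,0,0,0,0,0,0],[1,0,0,-15,0,0,0],[1,0,0,-40,0,0,0],[1,0,0,-50,0,0,0],[1,0,0,-50,0,0,0]]]}}

```text
time_s: 72.95
tcp_pos: [0.4699, -0.3389, 0.0944]
ee_rot: [[0.998, 0.055, 0.004], [0.055, -0.998, -0.001], [0.004, 0.002, -1.0]]
wrist_force: [-1.0, 1.1, 0.3]
gripper_width: 0.01
gripper_force: 0.0
```

Request:
{"name": "servo_tool", "arguments": {"commands": [[[1,-25,-3,0,0,0,0],[1,-48,-7,0,0,0,0],[1,-48,-7,0,0,0,0],[1,-48,-7,0,0,0,0],[1,-48,-7,0,0,0,0]]]}}

```text
time_s: 73.45
tcp_pos: [0.4214, -0.3342, 0.0923]
ee_rot: [[0.998, 0.055, 0.0], [0.055, -0.998, 0.0], [0.0, -0.0, -1.0]]
wrist_force: [-0.4, 0.6, -0.6]
gripper_width: 0.005
gripper_force: 0.0
```

```bash
python3 - <<'E'
from h import *
st(); plan([(.4199,-.334,.09,3.2)])
E
```

```text
t 73.45 p [ 0.4214 -0.3342  0.0923] yaw 3.18 z [ 0.  0. -1.] F [-0.41  0.59 -0.55] M [-0.048  0.053  0.017] Mloc [-0.045 -0.055 -0.017] g 0.005 0.0 J [-21.  22. -22.  -0. -45. 114.]
[-1.4, -0.3, 2.3, -0.0, -0.0001, -0.0004]
```

Request:
{"name": "servo_tool", "arguments": {"commands": [[[1,0,0,15,0,0,0],[1,0,0,30,0,0,0],[1,0,0,42,0,0,0],[1,0,0,48,0,0,0],[1,0,0,50,0,0,0]]]}}

```text
time_s: 73.95
tcp_pos: [0.4215, -0.3343, 0.0449]
ee_rot: [[0.998, 0.057, -0.001], [0.057, -0.998, -0.001], [-0.001, 0.001, -1.0]]
wrist_force: [-4.4, 6.7, 26.8]
gripper_width: 0.005
gripper_force: 13.4
```

Request:
{"name": "servo_tool", "arguments": {"commands": [[[1,0,0,0,0,0,0],[1,0,0,0,0,0,0],[1,0,0,-10,0,0,0],[1,0,0,-40,0,0,0],[1,0,0,-80,0,0,0]]]}}

```text
time_s: 74.45
tcp_pos: [0.4197, -0.3335, 0.122]
ee_rot: [[0.998, 0.055, -0.004], [0.055, -0.998, 0.002], [-0.004, -0.002, -1.0]]
wrist_force: [0.8, -0.2, -0.4]
gripper_width: 0.007
gripper_force: 0.0
```

Request:
{"name": "servo_tool", "arguments": {"commands": [[[1,0,0,-20,0,0,0],[1,0,0,-20,0,0,0],[1,0,0,-20,0,0,0],[1,0,0,-20,0,0,0],[1,0,0,-20,0,0,0]]]}}

```text
time_s: 74.95
tcp_pos: [0.4201, -0.3338, 0.1413]
ee_rot: [[0.998, 0.055, -0.003], [0.055, -0.998, 0.001], [-0.002, -0.002, -1.0]]
wrist_force: [0.1, 0.3, 0.4]
gripper_width: 0.007
gripper_force: 0.0
```

```bash
python3 - <<'E'
from h import *
st(); snap("top","t11"); a=ld("t10")["p"].astype(int); b=ld("t11")["p"].astype(int)
print(np.abs(a-b)[145:255,155:345].max(), np.abs(a-b)[145:255,155:345].mean())
E
```

```text
t 74.95 p [ 0.4201 -0.3338  0.1413] yaw 3.16 z [-0.003  0.001 -1.   ] F [0.07 0.3  0.36] M [-0.01  -0.031  0.019] Mloc [-0.012  0.031 -0.019] g 0.007 0.0 J [-21.  19. -19.  -0. -52. 114.]
172 4.127783094098883
```

```bash
python3 - <<'E'
from h import *
a=ld("t10")["p"].astype(int); b=ld("t11")["p"].astype(int)
D=np.abs(a-b).max(2)
for n,(u0,v0,u1,v1) in dict(tray=(163,192,232,240),dock=(228,152,308,235),bottle=(185,145,215,180)).items():
    d=D[v0:v1,u0:u1]; ys,xs=np.where(d>50); print(n,d.mean().round(2),len(xs), (xs.min()+u0,xs.max()+u0,ys.min()+v0,ys.max()+v0) if len(xs) else '')
E
```

```text
tray 2.9 0 
dock 2.78 0 
bottle 2.43 0
```

Nothing in the dock, in the tray or near the bottle has moved, and the keys are released. Handing in.

```bash
python3 -c "
from station import r
print(r.finish_job())"
```

```text
the job is handed in; nothing more can be done
None
```

Job handed in, with no verdict returned: three sound cartridges are in the dock at the back stop, the one failed cartridge is flat in the tray, and the round, square and bar keys were each pressed to the bottom in that order.

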